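# Hang the recipe stand's ledge on its upper screws and stand the phone on it

## Robot

A 7-joint arm with a two-finger parallel gripper is mounted at the origin on the work surface. World frame = base frame: x ahead of the robot, y to its left, z up, the work surface at z = 0. Lengths are in mm, angles in rad, forces in N, time in s.
With the tool pointing down it reaches from about 400 to 875 mm from the base axis. Payload 4.4 kg.
Tool frame: the origin (TCP) lies midway between the tips of the shut fingers; the grasp point (between the pads) lies 19 mm behind it; z points along the fingers, y is the line along which they close (so a half turn about z gives the same grasp; the last joint's range is limited). The gripper opens to 85 mm and grips with 20 to 120 N. Pads are 22 mm wide; open, the fingers measure 114 mm over their backs; the gripper's body (76 mm by 85 mm) begins 54 mm behind the grasp point. The pads swing forward as they close: fully open they stand 13 mm farther back than shut.
Start: joints at [1.264, 0.628, 0.038, 1.517, -0.027, 0.996, -0.02], TCP at [155.039, -631.253, 231.313] pointing down, gripper open.
Joint ranges: [-3.06, 3.06], [-0.37, 2.12], [-1.25, 1.32], [0.18, 2.47], [-1.1, 4.24], [0.23, 1.98], [-2.94, 2.94]. Speed limits (rad/s): [2.57, 2.57, 3.14, 3.14, 3.14, 3.14, 3.14].

## Interface

Orientations are given as [roll, pitch, yaw] about the fixed x, y, z axes, in that order (R = Rz(yaw) Ry(pitch) Rx(roll)).
In Python, from cell import readout, optics, order gives the robot as it stands.
- The arm moves only by the shell command python3 -m jog 'ROWS'. ROWS is a JSON object of lists of equal length, an entry for each row: "claw": the opening, from 0 (shut) to 1 (fully open); "xyz": the shift along the tool's x, y, z each as a share of 0.1 m, from -1 to 1, a list of three; "twist": the turn, a rotation vector about the tool's x, y, z each as a share of 180 degrees, from -1 to 1, a list of three. A call has 1 to 12 rows; each row shifts and turns the commanded pose from where the row before left it, along the tool's axes as they then stand; what a row does not reach is not made up. A row lasts 1/8 s, in which the tool goes at most 62.5 mm and 10.7 degrees, less where a joint would pass 70% of its speed; a pose out of reach is approached as far as the arm can. A call with a number of a shift or a turn outside -1 to 1 is refused whole. A call with a gripper value outside its range is refused whole. The fingers move at their own pace and stop on an object; the grip force is fixed at half the most. Time passes only in rows, so rows that do not move let the fingers close. It gives the time, the measured TCP pose, the force, the opening and the grip force at its end, in the units of the state.
- readout.read_state(): the state, without advancing time (a new reading comes with each control period).
- optics.get_image(name): name is "scene" or "top"; returns a dict with "color" (400x640x3 uint8, red, green, blue), "fovy" (degrees; the focal length in pixels is half the picture's height over the tangent of half this angle, whatever the lens; pixels are square), "cx", "cy" (the principal point, pixels), "view" (4x4, takes a point from world to camera coordinates). Camera axes: x right, y up, looking along -z (the intrinsics and any distortion apply to the point x, -y, -z); pixel columns grow to the right and rows downward; lengths in mm; the calibration is good to about 2 mm. A picture is of the moment at which its call begins. There is no depth.
- order.finish_job(): hands the job in; it is judged then, once.
Trained networks look in the newest picture that a camera, given by its name, has taken for a name from the list of things; names that differ only in an ending like _2 or _b are one class to them, and where a whole thing is asked for, a point or a joint stands for the part that bears it (a point fixed in the world has none). Each returns a list of dicts, best first, with "score" (0 to 1); they miss things now and then, are a little off and sometimes report something else, mostly with a low value. They report only what shows in the picture. A call takes as long as a camera call. They do not tell look-alikes from the thing itself.
- optics.boxes_of(camera, label): "rect" ([left, top, width, height] in pixels, round what is visible of it).
The state is a dict: "clock": time; "qpos": joint angles; "qd": joint speeds; "tau": joint torques, N m; "eef_pos": TCP position; "tool_rot": TCP orientation; "force": force on the tool from outside, world axes, zero at the start; "torque": the same for the moment, N m; "width": finger opening in mm; "gripper_force": force on a finger pad.
Only numpy, scipy, OpenCV 4.12 (cv2) and the standard library are available. Lean on these libraries where they do the work, as an engineer would, in place of code of your own. Each camera call takes 0.05 s, during which the arm holds its last target. There are 200 camera calls.

## Task

Set the recipe stand up for the phone: hang the loose ledge by its two keyholes on the upper pair of screws of the sloping board and pull it down until both screws are locked at the end of their slots. Then gently stand the phone lengthways on the middle of the ledge, screen outwards, lower edge resting square against the wooden rail, and let go. Leave the baking things around it where they are.

Things in the scene. Friction and masses are not known exactly. Their poses are not given: they have to be found in the camera images.
- board: sloping board of the pale wooden recipe stand (fixed), 260 mm long, 230 wide, 12 thick, 32 degrees above level, low edge towards the robot. Origin: middle of the low edge of its face, 30 above the table; x runs up the slope in the face, y to the left, z straight out of the face. A lower pair of screws is at x = 55, y = +-78, the upper pair at x = 150, y = +-78
- upper_screw_left (a point): where the axis of the upper left screw (y = +78) meets the board's face; axes as the board's. Every screw stands square out of the face along z: a shank 5 mm in diameter and 6.5 long under a round head 14 in diameter and 4 thick, 10.5 in all
- upper_screw_right (a point): the same for the upper right screw (y = -78)
- ledge: loose ledge, 0.3 kg: steel plate 70 x 190 x 4 mm with a wooden rail square on it along its lower long edge; starts flat on the table, rail up. Origin: centre of the plate's underside; x from the rail to the upper edge (up the board when hung), y along its length, z out on the rail's side. Fully down: origin at x = 134.5, y = 0, z = 0 of the board. Friction can stop it sliding down by itself
- rail_top (a point): middle of the rail's top edge, ledge x = -30, z = 44; axes as the ledge's. The wooden rail is 10 mm thick (x = -35 to -25), 190 long and stands 40 above the plate; take it across its thickness, fingers pointing at the plate
- keyhole_left (a point): centre of the wide hole of the left keyhole on the plate's underside (ledge x = -2, y = 78); axes as the ledge's. The hole is 19 mm across and passes the screw head; a slot 8 wide leads from it towards +x and ends at ledge x = 18. Locked, the shank is at the slot's end (ledge x = 15.5), the plate behind the head with 2.5 play
- keyhole_right (a point): the same for the right keyhole (ledge x = -2, y = -78)
- phone: smartphone in a black case, 138 mm long, 65 wide, 10 thick, 0.19 kg, screen up on the table. Origin: centre of its underside; x along its length to its top end, y across, z out of the screen. Standing against the rail its origin is at x = 44, y = 0, z = 4 of the ledge; it lies on the plate, and its upper end may lean back to the board (up to 4)
- muffin_tin: bystander: a six-cup muffin tin with muffins, 185 by 300, 54 high; origin under its centre
- flour_jar: bystander: a glass jar of flour, 96 in diameter, 161 high; origin under its centre
- egg_bowl: bystander: a white bowl of eggs, 140 in diameter, 61 high; origin under its centre
Mind the look-alikes: they are no part of the job. Of the things shaped like the ledge, the steel one is meant. What is meant by the phone is not yellow, and is the larger of those in its own colour.

How it is judged:
By the outcome, as a careful person would: the job done as asked, in the order asked, and still so for the second after the job is handed in, with the robot touching nothing.
It also fails if it takes over 72 s, if anything falls off the work surface, if the arm or the gripper's body presses on something with over 40 N, if the wrist force passes 120 N, or if a joint passes its speed limit or range.

## Working session

There is one attempt and no reset: what is moved stays moved. The work goes in short steps, Python scripts to look and compute and a shell command to move; the robot and the scene stay as the last step left them, time stands still between calls to the robot, and variables do not carry over. Pictures are saved under pics/ and viewed, at most 10 in all, crops included, and the job is handed in when it is done.

```bash
mkdir -p pics; ls; python3 - <<'E'
from cell import readout, optics, order
import cv2, json, numpy as np
s=readout.read_state(); print({k:np.round(v,3).tolist() for k,v in s.items()})
for c in ("scene","top"):
    d=optics.get_image(c); cv2.imwrite(f"pics/{c}0.png",d["color"][:,:,::-1])
    print(c,d["fovy"],d["cx"],d["cy"],np.round(d["view"],4).tolist(),[k for k in d])
    for l in ["board","ledge","phone","upper_screw_left","upper_screw_right","keyhole_left","keyhole_right","rail_top"]:
        print(l,[(np.round(b["rect"],1).tolist(),round(b["score"],2)) for b in optics.boxes_of(c,l)])
E
```

```text
pics
{'clock': 0.0, 'qpos': [1.264, 0.629, 0.038, 1.518, -0.027, 0.996, -0.02], 'qd': [-0.001, 0.0, -0.0, 0.0, -0.0, -0.0, -0.001], 'tau': [0.0, -56.34, 1.226, -19.344, 0.011, 0.011, -0.0], 'eef_pos': [154.88, -630.639, 230.405], 'tool_rot': [-3.14, 0.0, 0.241], 'force': [-0.311, 0.109, 0.824], 'torque': [-0.008, 0.028, 0.031], 'gripper_force': 0.0, 'width': 85.073}
scene 55.0039045526414 316.38622111305403 200.01920959104388 [[0.7864, 0.6177, -0.0026, -426.2262], [-0.4917, 0.6286, 0.6026, 143.6006], [0.3739, -0.4726, 0.798, -1517.4612], [0.0, 0.0, 0.0, 1.0]] ['color', 'fovy', 'cx', 'cy', 'view']
board [([290.4, 216.5, 98.4, 66.8], 0.76)]
ledge [([149.5, 235.6, 48.8, 45.3], 0.78), ([223.1, 213.8, 59.7, 34.1], 0.72), ([199.4, 270.2, 69.9, 41.9], 0.68), ([392.7, 146.4, 40.6, 31.1], 0.41)]
phone [([324.6, 156.5, 39.4, 19.6], 0.78), ([313.4, 179.6, 11.5, 17.8], 0.61)]
upper_screw_left [([287.6, 213.8, 104.0, 71.6], 0.97)]
upper_screw_right [([285.7, 215.8, 107.5, 69.8], 0.83)]
keyhole_left [([221.5, 213.0, 60.7, 33.1], 0.79), ([196.7, 274.4, 69.3, 38.8], 0.65), ([151.2, 234.5, 53.6, 47.6
[... 671 characters left out ...]
, 0.65)]
phone [([213.5, 208.2, 32.3, 45.7], 0.92), ([257.9, 220.9, 29.9, 29.3], 0.88), ([226.7, 266.5, 46.3, 42.5], 0.85)]
upper_screw_left [([293.3, 105.9, 80.0, 86.9], 0.7), ([404.1, 182.0, 43.9, 63.6], 0.59)]
upper_screw_right [([293.9, 111.2, 79.0, 82.9], 0.84), ([223.9, 118.3, 37.2, 43.7], 0.3)]
keyhole_left [([339.9, 218.8, 57.8, 55.8], 0.93), ([403.6, 177.3, 46.9, 67.9], 0.92), ([428.3, 257.9, 29.4, 63.4], 0.9), ([209.9, 208.1, 31.1, 45.6], 0.24)]
keyhole_right [([337.0, 218.1, 59.2, 58.6], 0.69), ([429.1, 256.7, 28.2, 64.4], 0.67), ([407.0, 184.0, 44.2, 59.9], 0.61)]
rail_top [([340.6, 221.0, 53.3, 53.3], 0.85), ([425.7, 258.5, 31.2, 60.4], 0.61), ([406.8, 181.4, 40.6, 62.7], 0.56)]
```

```bash
python3 - <<'E'
import cv2
a=cv2.imread("pics/top0.png")[90:330,190:480]; cv2.imwrite("pics/topc.png",cv2.resize(a,(725,600),interpolation=cv2.INTER_CUBIC))
a=cv2.imread("pics/scene0.png")[130:330,140:440]; cv2.imwrite("pics/scenec.png",cv2.resize(a,(800,533),interpolation=cv2.INTER_CUBIC))
E
```

```text
(no output)
```

View pics/topc.png

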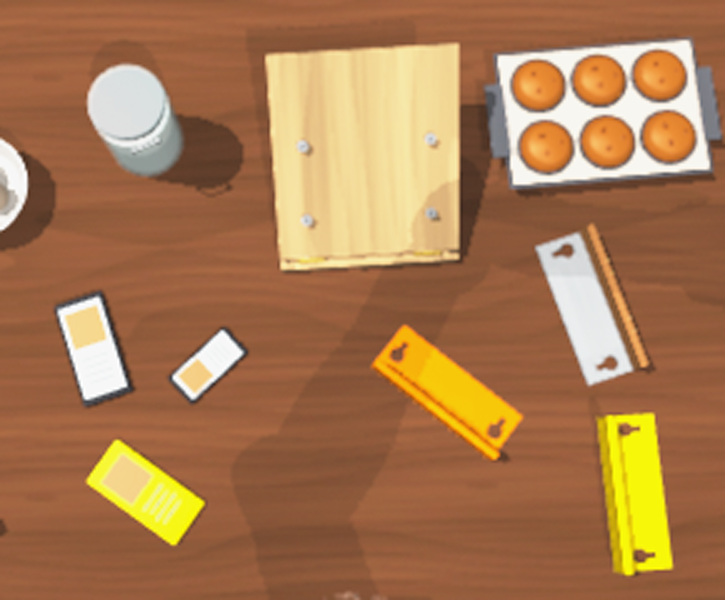

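View pics/scenec.png

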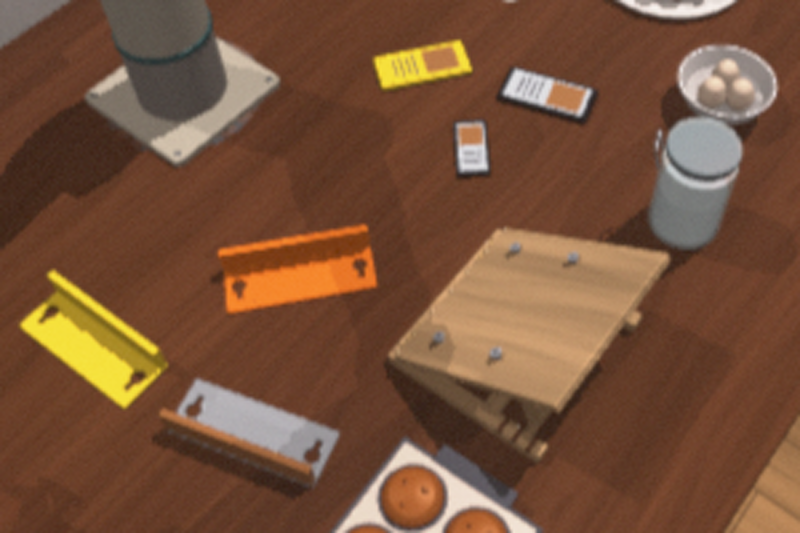

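```bash
python3 - <<'E'
import cv2, numpy as np
t=cv2.imread("pics/top0.png"); s=cv2.imread("pics/scene0.png")
def tile(img,x,y,w,h,k): 
    o=cv2.resize(img[y:y+h,x:x+w],(w*k,h*k),interpolation=cv2.INTER_CUBIC)
    for i in range(0,w,10): cv2.line(o,(i*k,0),(i*k,5),(0,255,0),1)
    for i in range(0,h,10): cv2.line(o,(0,i*k),(5,i*k),(0,255,0),1)
    return o
M=np.zeros((600,800,3),np.uint8)
def put(o,x,y): M[y:y+o.shape[0],x:x+o.shape[1]]=o
put(tile(t,398,176,57,70,6),0,0); put(tile(s,196,268,75,50,6),345,0)
put(tile(t,208,202,42,55,5),345,310); put(tile(s,320,150,48,40,5),558,310)
cv2.imwrite("pics/m1.png",M); M[:]=0
put(tile(t,292,104,84,90,5),0,0); put(tile(s,284,212,76,75,5),421,0); put(tile(s,324,212,70,40,5),421,380)
cv2.imwrite("pics/m2.png",M)
E
```

```text
Traceback (most recent call last):
ValueError: could not broadcast input array from shape (375,380,3) into shape (375,379,3)
```

View pics/m1.png

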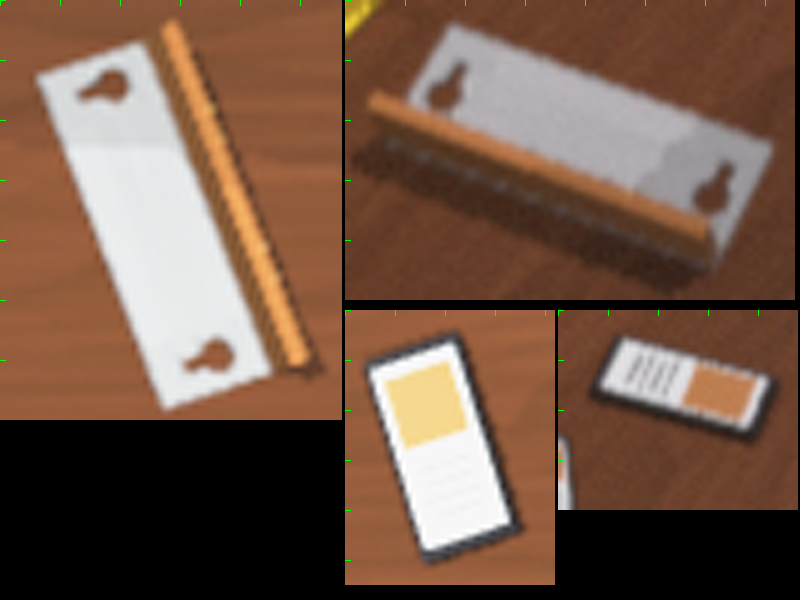

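```bash
python3 - <<'E'
import cv2, numpy as np
t=cv2.imread("pics/top0.png"); s=cv2.imread("pics/scene0.png")
def tile(img,x,y,w,h,k): 
    o=cv2.resize(img[y:y+h,x:x+w],(w*k,h*k),interpolation=cv2.INTER_CUBIC)
    for i in range(0,w,10): cv2.line(o,(i*k,0),(i*k,5),(0,255,0),1)
    for i in range(0,h,10): cv2.line(o,(0,i*k),(5,i*k),(0,255,0),1)
    return o
M=np.zeros((600,800,3),np.uint8)
def put(o,x,y): M[y:y+o.shape[0],x:x+o.shape[1]]=o
put(tile(t,292,104,84,90,4),0,0); put(tile(s,284,212,110,75,4),345,0)
put(tile(t,296,130,75,25,5),0,380); put(tile(s,310,216,50,50,5),400,320)
cv2.imwrite("pics/m2.png",M)
E
```

```text
(no output)
```

View pics/m2.png

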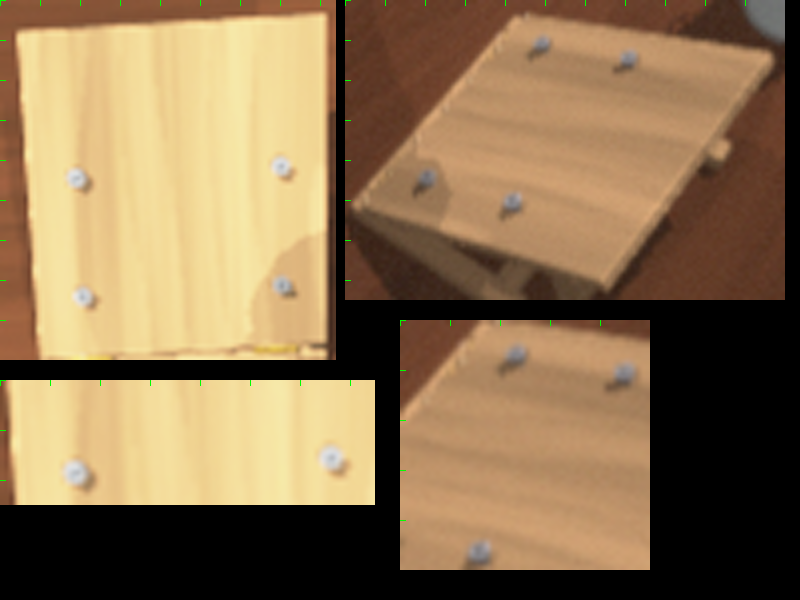

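```bash
cat > h.py <<'E'
import numpy as np, json
from scipy.spatial.transform import Rotation as R
from scipy.optimize import least_squares
from cell import readout, optics, order
_c={}
def cam(n):
    if n not in _c:
        d=optics.get_image(n); _c[n]=(200/np.tan(np.radians(d["fovy"]/2)),d["cx"],d["cy"],np.array(d["view"]),d["color"])
    return _c[n]
def proj(n,P):
    f,cx,cy,V,_=cam(n); p=np.atleast_2d(P)@V[:3,:3].T+V[:3,3]
    return np.c_[cx+f*p[:,0]/-p[:,2], cy-f*p[:,1]/-p[:,2]]
def fit(pts,pose,p0):  # pts: list (cam, localxyz, px); pose(p)->(R,t)
    def res(p):
        Rm,t=pose(p); return np.concatenate([(proj(c,np.array(l)@Rm.T+t)-q).ravel() for c,l,q in pts])
    s=least_squares(res,p0,x_scale='jac',loss='soft_l1'); return s.x,res(s.x).reshape(-1,2)
def tp(x0,y0,k,ox=0,oy=0): return lambda u,v:(x0+(u-ox+.5)/k-.5, y0+(v-oy+.5)/k-.5)
def bpose(p): return (R.from_euler('z',p[2])*R.from_euler('y',-np.radians(32))).as_matrix(), np.array([p[0],p[1],p[3] if len(p)>3 else 30])
def fpose(p): return R.from_euler('z',p[2]).as_matrix(), np.array([p[0],p[1],p[3] if len(p)>3 else 0])
E
cat > m.py <<'E'
from h import *
np.set_printoptions(precision=2,suppress=True)
a=tp(292,104,4); b=tp(284,212,4,345,0)
Bp=[("top",(150,78,10.5),a(77,179)),("top",(150,-78,10.5),a(281,167)),("top",(55,78,10.5),a(83,297)),("top",(55,-78,10.5),a(282,286)),
("scene",(55,78,10.5),b(541,44)),("scene",(150,78,10.5),b(627,60)),("scene",(55,-78,10.5),b(427,178)),("scene",(150,-78,10.5),b(513,203)),
("top",(260,115,0),a(17,31)),("top",(260,-115,0),a(327,14)),("scene",(0,115,0),b(523,15)),("scene",(260,115,0),b(773,55)),("scene",(260,-115,0),b(610,288)),("scene",(0,-115,0),b(355,208))]
a=tp(398,176,6); b=tp(196,268,6,345,0)
Lp=[("top",(35,-95,4),a(38,75)),("top",(35,95,4),a(165,410)),("top",(-25,-95,44),a(162,25)),("top",(-35,-95,44),a(181,20)),("top",(-25,95,44),a(289,364)),("top",(-35,95,44),a(310,357)),("top",(-2,-78,4),a(112,87)),("top",(-2,78,4),a(217,355)),
("scene",(35,95,4),b(455,23)),("scene",(35,-95,4),b(772,146)),("scene",(-35,-95,2),b(716,270)),("scene",(-30,95,44),b(374,99)),("scene",(-30,-95,44),b(709,231)),("scene",(-2,78,4),b(443,95)),("scene",(-2,-78,4),b(710,195))]
a=tp(208,202,5,345,310); b=tp(320,150,5,558,310)
Pp=[("top",(69,32.5,10),a(365,365)),("top",(69,-32.5,10),a(457,332)),("top",(-69,-32.5,10),a(522,527)),("top",(-69,32.5,9),a(428,561)),
("scene",(-69,32.5,10),b(618,335)),("scene",(69,32.5,10),b(778,378)),("scene",(69,-32.5,5),b(755,438)),("scene",(-69,-32.5,5),b(593,393))]
for nm,P,f,p0 in [("board",Bp,bpose,[600,0,0]),("ledge",Lp,fpose,[400,-300,1.9]),("phone",Pp,fpose,[400,200,.3])]:
    for q in (p0,p0+[30 if nm=="board" else 0]):
        x,r=fit(P,f,q); print(nm,x,"rms",np.sqrt((r**2).mean()))
    print(r.round(1).tolist())
    for c in("top","scene"):
        x,r=fit([q for q in P if q[0]==c],f,p0); print(" ",c,x,np.sqrt((r**2).mean()))
E
python3 m.py
```

```text
board [538.72 -37.05   0.04] rms 0.7173538171744772
board [538.68 -35.64   0.04  24.41] rms 0.5111577976671067
[[0.1, -0.0], [0.1, -0.2], [0.4, 0.0], [0.2, -0.4], [0.2, -0.0], [0.3, -0.4], [0.3, 0.3], [0.2, -0.0], [0.4, 0.8], [0.0, 0.2], [0.6, 0.3], [-0.3, -0.3], [-1.7, -0.7], [1.3, 0.2]]
  top [537.05 -34.14   0.03] 0.1731625036234723
  scene [540.29 -39.15   0.04] 0.5527423999246306
ledge [ 467.46 -315.18    1.86] rms 0.3697065534761629
ledge [ 467.2  -315.29    1.86   -2.43] rms 0.3102241595804905
[[0.2, 0.3], [-0.2, -0.4], [-0.1, 0.2], [-0.4, 0.0], [0.6, 0.2], [0.0, 0.4], [0.3, -0.4], [0.0, 0.1], [-0.1, 0.2], [0.5, -0.1], [-0.2, 0.0], [-0.5, -0.2], [-0.1, -0.3], [0.5, -0.0], [0.5, 0.5]]
  top [ 467.01 -314.48    1.86] 0.2794042596060123
  scene [ 468.04 -315.94    1.87] 0.3502013582429323
phone [430.62 322.19   0.32] rms 0.5906941533124623
phone [430.32 323.29   0.32  -3.07] rms 0.5500989454312676
[[-0.6, -0.6], [0.1, -0.6], [0.3, 0.6], [-0.3, 0.7], [-0.7, -0.2], [0.6, -0.1], [0.5, 0.5], [-1.0, 0.4]]
  top [430.02 322.25   0.32] 0.5391664945709956
  scene [431.58 321.99   0.3 ] 0.5797011729920607
```

The top view shows the steel ledge with its wooden rail at about (428,212). The look-alike ledges are orange at (370,248) and yellow at (443,287). The larger black phone is at (229,231), the smaller black one at (273,236) and the yellow one at (249,287). The enlarged crops confirm the steel ledge and the larger black phone; its picture end is the top and points away from the robot. I'll start by turning the tool and moving towards the ledge.

```bash
cat >> h.py <<'E'
def state():
    s=readout.read_state(); return np.array(s["eef_pos"]),R.from_euler('xyz',s["tool_rot"]),s
def plan(p,yaw=None,Rt=None,n=1,q=4):
    """straight move, n equal rows of rotation and a per-row shift"""
    p0,R0,s=state(); Rt=Rt or R.from_euler('xyz',[np.pi,0,yaw]); w=(R0.inv()*Rt).as_rotvec()/n
    print("clock",s["clock"],"rotdeg/row",np.degrees(np.linalg.norm(w)).round(2),"mm/row",np.linalg.norm(p-p0)/n,"dp",(np.array(p)-p0).round(1))
    xyz=[((R0*R.from_rotvec(w*k)).inv().apply((np.array(p)-p0)/n)/100).round(q).tolist() for k in range(n)]
    print(' twist',(w/np.pi).round(q).tolist()); print(' xyz',xyz if np.linalg.norm(w)>1e-3 else xyz[0])
E
python3 -m jog '{"claw":[0.6,0.6,0.6,0.6,0.6,0.6,0.6,0.6,0.6,0.6,0.6,0.6],"xyz":[[0,0,0],[0,0,0],[0,0,0],[0,0,0],[0,0,0],[0,0,0],[0,0,0],[0,0,0],[0,0,0],[0,0,0],[0,0,0],[0,0,0]],"twist":[[0,0,-0.056],[0,0,-0.056],[0,0,-0.056],[0,0,-0.056],[0,0,-0.056],[0,0,-0.056],[0,0,-0.056],[0,0,-0.056],[0,0,-0.056],[0,0,-0.056],[0,0,-0.056],[0,0,-0.056]]}'
python3 -c "
from h import *
plan([475.9,-343.9,150],yaw=-2.85,n=10); print(state()[2]['qpos'],state()[2]['width'])"
```

```text
clock: 2.5
eef_pos: [154.8, -631.3, 231.3]
tool_rot: [-3.141, -0.0, 2.357]
force: [-0.2, -0.1, -0.4]
width: 51.3
gripper_force: 0.0
clock 2.5 rotdeg/row 6.16 mm/row 43.85640961932895 dp [321.1 287.4 -81.3]
 twist [-0.0, -0.0, -0.0342]
 xyz [[-0.0243, 0.4303, 0.0812], [-0.0704, 0.4252, 0.0812], [-0.1156, 0.4152, 0.0813], [-0.1595, 0.4004, 0.0813], [-0.2016, 0.3809, 0.0813], [-0.2413, 0.3571, 0.0813], [-0.2783, 0.3291, 0.0813], [-0.312, 0.2973, 0.0813], [-0.3421, 0.2621, 0.0813], [-0.3683, 0.2238, 0.0813]]
[ 1.59154421  0.67539965 -0.53267484  1.50638691  0.37235605  1.06191606
  1.75883046] 51.296979789306356
```

```bash
python3 -m jog '{"claw":[0.6,0.6,0.6,0.6,0.6,0.6,0.6,0.6,0.6,0.6,0.6],"xyz":[[-0.024,0.43,0.081],[-0.07,0.425,0.081],[-0.116,0.415,0.081],[-0.16,0.4,0.081],[-0.202,0.381,0.081],[-0.241,0.357,0.081],[-0.278,0.329,0.081],[-0.312,0.297,0.081],[-0.342,0.262,0.081],[-0.368,0.224,0.081],[0,0,0]],"twist":[[0,0,-0.0342],[0,0,-0.0342],[0,0,-0.0342],[0,0,-0.0342],[0,0,-0.0342],[0,0,-0.0342],[0,0,-0.0342],[0,0,-0.0342],[0,0,-0.0342],[0,0,-0.0342],[0,0,0]]}'
python3 -c "
from h import *
plan([475.9,-343.9,65],yaw=-2.85,n=4); print(state()[2]['qpos'],state()[2]['width'])"
```

```text
clock: 3.88
eef_pos: [480.9, -342.0, 150.2]
tool_rot: [3.14, 0.003, -2.85]
force: [-0.1, 0.0, 0.5]
width: 51.2
gripper_force: 0.0
clock 3.875 rotdeg/row 0.05 mm/row 21.352350302173207 dp [ -5.   -1.9 -85.2]
 twist [0.0001, 0.0002, -0.0]
 xyz [0.0139, -0.0013, 0.2131]
[ 1.02462025  0.74737673 -0.74873849  1.75607759  0.63084097  0.89397664
  1.86006409] 51.23077816535677
```

```bash
python3 -m jog '{"claw":[0.6,0.6,0.6,0.6,0.6],"xyz":[[0.014,-0.001,0.213],[0.014,-0.001,0.213],[0.014,-0.001,0.213],[0.014,-0.001,0.213],[0,0,0]],"twist":[[0,0,0],[0,0,0],[0,0,0],[0,0,0],[0,0,0]]}'
python3 - <<'E'
from h import *
import cv2
plan([475.9,-343.9,13],yaw=-2.85,n=4)
M=np.zeros((600,800,3),np.uint8)
t=cam("top")[4][176:246,398:455,::-1]; s=cam("scene")[4][248:318,186:271,::-1]
a=cv2.resize(t,None,fx=5,fy=5,interpolation=2); M[:a.shape[0],:a.shape[1]]=a
a=cv2.resize(s,None,fx=5,fy=5,interpolation=2); M[:a.shape[0],300:300+a.shape[1]]=a
cv2.imwrite("pics/g1.png",M[:360,:730])
E
```

```text
clock: 4.5
eef_pos: [470.6, -348.5, 63.8]
tool_rot: [3.14, -0.003, -2.859]
force: [-0.4, -0.2, 0.7]
width: 50.9
gripper_force: 0.0
clock 4.5 rotdeg/row 0.13 mm/row 12.831311115238586 dp [  5.3   4.6 -50.8]
 twist [0.0001, -0.0002, -0.0007]
 xyz [[-0.0164, 0.0071, 0.1271], [-0.0163, 0.0071, 0.1271], [-0.0163, 0.0071, 0.1271], [-0.0162, 0.0072, 0.1271]]
```

View pics/g1.png

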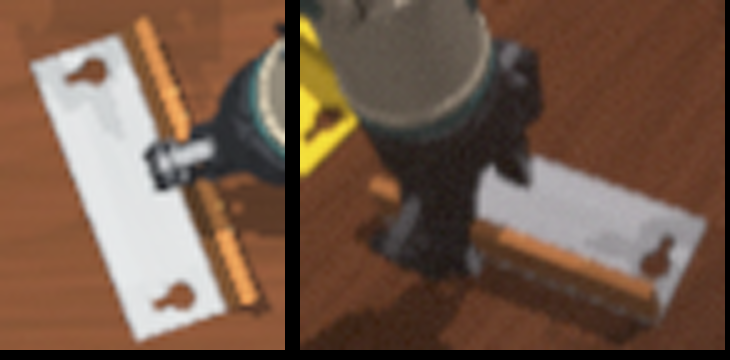

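The gripper straddles the rail near its middle, with the steel plate to the left in the top tile. I'll let it settle and check the pose before going down.

```bash
python3 -m jog '{"claw":[0.6,0.6],"xyz":[[0,0,0],[0,0,0]],"twist":[[0,0,0],[0,0,0]]}'
python3 -c "
from h import *
plan([475.9,-343.9,13],yaw=-2.85,n=4);print(state()[2]['qd'])"
```

```text
clock: 4.85
eef_pos: [472.9, -348.2, 66.0]
tool_rot: [-3.14, 0.001, -2.857]
force: [0.9, -0.0, -1.2]
width: 51.6
gripper_force: 0.0
clock 4.85 rotdeg/row 0.1 mm/row 13.302671007877002 dp [  3.    4.3 -53. ]
 twist [-0.0001, 0.0001, -0.0006]
 xyz [[-0.01, 0.0084, 0.1324], [-0.01, 0.0084, 0.1324], [-0.0101, 0.0083, 0.1324], [-0.0101, 0.0083, 0.1324]]
[-0.0012691   0.00407515  0.00217112  0.00435012 -0.00101283 -0.00176869
 -0.002016  ]
```

```bash
python3 -m jog '{"claw":[0.6,0.6,0.6,0.6,0.6,0.6,0,0,0,0],"xyz":[[-0.01,0.008,0.132],[-0.01,0.008,0.132],[-0.01,0.008,0.132],[-0.01,0.008,0.132],[0,0,0],[0,0,0],[0,0,0],[0,0,0],[0,0,0],[0,0,0]],"twist":[[0,0,-0.0006],[0,0,-0.0006],[0,0,-0.0006],[0,0,-0.0006],[0,0,0],[0,0,0],[0,0,0],[0,0,0],[0,0,0],[0,0,0]]}'
python3 -c "
from h import *
p,r,s=state();print(p,s['tool_rot'],s['width'])"
```

```text
clock: 6.1
eef_pos: [475.7, -343.6, 12.8]
tool_rot: [-3.141, 0.0, -2.849]
force: [-0.3, 1.5, 4.7]
width: 9.1
gripper_force: 59.6
[ 475.69161726 -343.61425086   12.84727945] [-3.14115237e+00  3.55745371e-04 -2.84926055e+00] 9.092824000271662
```

```bash
python3 -m jog '{"claw":[0,0,0,0,0,0],"xyz":[[0,0,-0.1],[0,0,-0.35],[0,0,-0.45],[0,0,-0.45],[0,0,-0.4],[0,0,0]],"twist":[[0,0,0],[0,0,0],[0,0,0],[0,0,0],[0,0,0],[0,0,0]]}'
cat >> h.py <<'E'
def board_tool(bp,x,y,z):
    Rb,t=bpose(bp); return Rb@np.array([x,y,z])+t, Rb
def ledge_tool_R(Rb): return R.from_matrix(np.c_[Rb[:,1],Rb[:,0],-Rb[:,2]])
BP=[538.5,-36,0.035]
E
python3 -c "
from h import *
p,r,s=state();print(p,s['qpos'],s['width'])
plan([560,-80,225],yaw=1.606,n=11)"
```

```text
clock: 6.85
eef_pos: [477.3, -344.3, 190.5]
tool_rot: [-3.137, 0.004, -2.85]
force: [1.4, -0.8, -2.9]
width: 9.2
gripper_force: 58.9
[ 477.26745327 -344.34588464  190.45981023] [ 1.05372045  0.6958538  -0.78528479  1.73031788  0.58773811  0.95952111
  1.89994313] 9.21547469912235
clock 6.85 rotdeg/row 9.52 mm/row 25.375924967948155 dp [ 82.7 264.3  34.5]
 twist [0.0, 0.0002, 0.0529]
 xyz [[-0.1413, 0.2083, -0.0318], [-0.1049, 0.2288, -0.0319], [-0.0656, 0.243, -0.0319], [-0.0245, 0.2505, -0.032], [0.0173, 0.2511, -0.032], [0.0586, 0.2448, -0.032], [0.0983, 0.2317, -0.0319], [0.1353, 0.2123, -0.0319], [0.1686, 0.187, -0.0318], [0.1972, 0.1565, -0.0317], [0.2204, 0.1218, -0.0315]]
```

```bash
python3 -m jog '{"claw":[0,0,0,0,0,0,0,0,0,0,0,0],"xyz":[[-0.141,0.208,-0.032],[-0.105,0.229,-0.032],[-0.066,0.243,-0.032],[-0.025,0.25,-0.032],[0.017,0.251,-0.032],[0.059,0.245,-0.032],[0.098,0.232,-0.032],[0.135,0.212,-0.032],[0.169,0.187,-0.032],[0.197,0.156,-0.032],[0.22,0.122,-0.032],[0,0,0]],"twist":[[0,0,0.053],[0,0,0.053],[0,0,0.053],[0,0,0.053],[0,0,0.053],[0,0,0.053],[0,0,0.053],[0,0,0.053],[0,0,0.053],[0,0,0.053],[0,0,0.053],[0,0,0]]}'
python3 -m jog '{"claw":[0],"xyz":[[0,0,0]],"twist":[[0,0,0]]}'
python3 -c "
from h import *
p,r,s=state();print(s['qpos'],s['width'])
t,Rb=board_tool(BP,122,0,73); print(t)
plan(t,Rt=ledge_tool_R(Rb),n=8)"
```

```text
clock: 8.35
eef_pos: [558.3, -76.8, 221.3]
tool_rot: [-3.14, -0.001, 1.607]
force: [-0.6, -0.2, -2.9]
width: 8.9
gripper_force: 59.0
clock: 8.48
eef_pos: [557.5, -80.6, 221.3]
tool_rot: [-3.139, 0.001, 1.604]
force: [0.3, -0.1, -2.6]
width: 9.5
gripper_force: 59.0
[ 0.29004115  0.52937416 -0.29816751  1.76699442  0.19539075  0.8771929
 -0.06275612] 9.465490742795723
[603.23808911 -33.73324121 156.55766126]
clock 8.475 rotdeg/row 4.02 mm/row 11.507742713315775 dp [ 45.8  46.9 -64.7]
 twist [-0.0223, 0.0001, -0.0001]
 xyz [[0.0567, 0.0593, 0.0806], [0.0567, 0.0535, 0.0846], [0.0567, 0.0475, 0.0882], [0.0567, 0.0412, 0.0913], [0.0566, 0.0347, 0.094], [0.0566, 0.028, 0.0962], [0.0566, 0.0212, 0.0979], [0.0566, 0.0143, 0.0992]]
```

```bash
python3 -m jog '{"claw":[0,0,0,0,0,0,0,0,0,0],"xyz":[[0.057,0.059,0.081],[0.057,0.053,0.085],[0.057,0.047,0.088],[0.057,0.041,0.091],[0.057,0.035,0.094],[0.057,0.028,0.096],[0.057,0.021,0.098],[0.057,0.014,0.099],[0,0,0],[0,0,0]],"twist":[[-0.0223,0,0],[-0.0223,0,0],[-0.0223,0,0],[-0.0223,0,0],[-0.0223,0,0],[-0.0223,0,0],[-0.0223,0,0],[-0.0223,0,0],[0,0,0],[0,0,0]]}'
python3 - <<'E'
from h import *
import cv2
p,r,s=state();print(s['qpos'],s['width'])
t,Rb=board_tool(BP,122,0,73)
plan(t,Rt=ledge_tool_R(Rb),n=1)
M=np.zeros((600,800,3),np.uint8)
t=cam("top")[4][100:200,285:385,::-1]; s=cam("scene")[4][190:290,280:400,::-1]
cv2.imwrite("pics/pre_t.png",cam("top")[4][:,:,::-1]);cv2.imwrite("pics/pre_s.png",cam("scene")[4][:,:,::-1])
a=cv2.resize(t,None,fx=4,fy=4,interpolation=2); M[:a.shape[0],:a.shape[1]]=a
a=cv2.resize(s,None,fx=3.3,fy=3.3,interpolation=2); M[:a.shape[0],402:402+a.shape[1]]=a
cv2.imwrite("pics/pre.png",M[:400])
E
```

```text
clock: 9.72
eef_pos: [584.1, -57.5, 165.2]
tool_rot: [2.746, 0.034, 1.589]
force: [0.1, 1.5, -3.1]
width: 9.4
gripper_force: 59.2
[ 0.32744073  0.5304919  -0.39718424  2.13810679  1.12997894  0.23668196
 -1.0300895 ] 9.372262429929872
clock 9.725 rotdeg/row 9.61 mm/row 31.70363462043623 dp [19.1 23.8 -8.7]
 twist [-0.052, 0.0122, 0.0002]
 xyz [[0.2371, 0.15, 0.1477]]
```

View pics/pre.png

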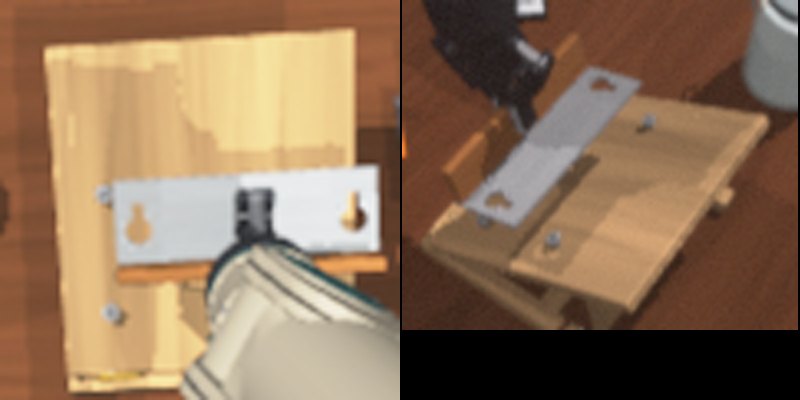

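The arm stopped with joint 6 at its lower limit, 0.23: the ledge hangs over the board, but about 25 mm short of the target and not fully aligned. I'll identify the kinematics to find a reachable arm configuration.

```bash
cat > kin.py <<'E'
from h import *
D=[([1.264,.628,.038,1.517,-.027,.996,-.02],[155.039,-631.253,231.313],[np.pi,0,.241]),
([1.59154421,0.67539965,-0.53267484,1.50638691,0.37235605,1.06191606,1.75883046],[154.8,-631.3,231.3],[-3.141,0,2.357]),
([1.05372045,0.6958538,-0.78528479,1.73031788,0.58773811,0.95952111,1.89994313],[477.3,-344.3,190.5],[-3.137,.004,-2.85]),
([0.29004115,0.52937416,-0.29816751,1.76699442,0.19539075,0.8771929,-0.06275612],[557.5,-80.6,221.3],[-3.139,.001,1.604]),
([0.32744073,0.5304919,-0.39718424,2.13810679,1.12997894,0.23668196,-1.0300895],[584.1,-57.5,165.2],[2.746,.034,1.589])]
def fk(q,k):
    # k: base yaw, tool yaw, h, L1, L2, Lt, e(elbow offset), w(wrist offset), b
    Rz=lambda a:R.from_euler('z',a); Ry=lambda a:R.from_euler('y',a)
    s=SG; p=np.array([0,0,k[2]]); r=Rz(k[0]+s[0]*q[0])*Ry(q[1])*Rz(s[1]*q[2])
    p=p+r.apply([k[6],0,k[3]]); r=r*Ry(q[3]); p=p+r.apply([-k[6],0,0]); r=r*Rz(s[2]*q[4])
    p=p+r.apply([0,0,k[4]]); r=r*Ry(q[5]); p=p+r.apply([k[7],0,0]); r=r*Rz(s[3]*q[6]+k[1]); p=p+r.apply([0,0,k[5]])
    return p,r
import itertools
def err(k): 
    o=[]
    for q,p,e in D:
        a,r=fk(q,k); o+=list(a-p)+list((r.inv()*R.from_euler('xyz',e)).as_rotvec()*300)
    return np.array(o)
def calib():
    global SG; best=None
    for sg in itertools.product([1,-1],repeat=4):
        SG=sg
        for t0 in (-1.57,0,1.57,3.14):
          for b0 in (-2.6,0):
            s=least_squares(err,[b0,t0,300,400,400,250,0,0],loss='soft_l1',f_scale=3)
            if best is None or s.cost<best[0]: best=(s.cost,sg,s.x)
    SG=best[1]; return best
LIM=np.array([[-3.06,3.06],[-.37,2.12],[-1.25,1.32],[.18,2.47],[-1.1,4.24],[.23,1.98],[-2.94,2.94]])
if __name__=="__main__":
    np.set_printoptions(precision=3,suppress=True)
    c=calib(); k=c[2]; print(c); print(err(k).reshape(-1,6).round(1))
    for z in (0,40,60):
      for bx in (122,104.5):
       t,Rb=board_tool(BP,bx,0,12.8+z)
       for flip in (0,1):
        Rt=ledge_tool_R(Rb)*R.from_euler('z',np.pi*flip); found=[]
        rng=np.random.default_rng(0)
        for i in range(40):
            q0=rng.uniform(LIM[:,0],LIM[:,1])
            f=lambda q:(lambda a:np.r_[(a[0]-t),(a[1].inv()*Rt).as_rotvec()*300])(fk(q,k))
            s=least_squares(f,q0,bounds=(LIM[:,0]+.02,LIM[:,1]-.02),max_nfev=60)
            if s.cost<1: found.append(s.x)
        print(z,bx,flip,len(found)); 
        for x in sorted(found,key=lambda x:x[4])[::5]: print("  ",x)
E
python3 kin.py
```

```text
(np.float64(28.742557655298704), (-1, -1, -1, -1), array([ -0.044, 686.395, 340.116, 562.11 , 387.235, 355.843,  -3.896,
         0.927]))
[[ 0.   0.5 -3.3  0.3 -0.1 -0.1]
 [-1.4 -1.1  1.9  0.1 -0.  -0.1]
 [ 0.  -1.   3.8 -0.1 -0.  -0.1]
 [-0.6  3.2 -1.4 -0.2 -0.1 -0.4]
 [ 0.2  0.8 -0.5 -0.6  5.1  0.8]]Traceback (most recent call last):
  File "kin.py", line 42, in <module>
    s=least_squares(f,q0,bounds=(LIM[:,0]+.02,LIM[:,1]-.02),max_nfev=60)
    return func(*args, **kwargs)
    raise ValueError("Initial guess is outside of provided bounds")
ValueError: Initial guess is outside of provided bounds
```

```bash
sed -i 's/q0=rng.uniform(LIM\[:,0\],LIM\[:,1\])/q0=rng.uniform(LIM[:,0]+.05,LIM[:,1]-.05)/' kin.py; python3 kin.py | tail -n +8
```

```text
0 122 0 14
   [ 0.614  0.877 -0.908  2.196  2.1    0.634 -1.853]
   [ 0.407  0.742 -0.545  2.196  2.393  0.4   -2.228]
   [0.023 0.676 0.032 2.197 3.429 0.298 2.92 ]
0 122 1 19
   [ 0.734  1.048 -1.191  2.195  1.995  0.891  1.481]
   [ 0.436  0.755 -0.593  2.196  2.34   0.425  0.976]
   [ 0.379  0.732 -0.501  2.197  2.448  0.379  0.851]
   [-0.485  0.84   0.829  2.196  4.219  0.694 -1.166]
0 104.5 0 16
   [ 0.703  0.999 -1.093  2.237  2.073  0.823 -1.772]
   [ 0.432  0.765 -0.578  2.238  2.435  0.457 -2.26 ]
   [ 0.38   0.744 -0.496  2.238  2.532  0.42  -2.373]
   [-0.557  0.93   0.978  2.237  4.22   0.848  1.944]
0 104.5 1 15
   [ 0.751  1.093 -1.228  2.237  2.029  0.956  1.459]
   [ 0.484  0.791 -0.664  2.237  2.348  0.502  0.986]
   [ 0.285  0.716 -0.349  2.238  2.74   0.37   0.535]
40 122 0 16
   [ 0.638  0.779 -0.918  2.233  2.034  0.577 -1.833]
   [ 0.425  0.651 -0.552  2.233  2.334  0.347 -2.192]
   [ 0.242  0.604 -0.277  2.234  2.795  0.25  -2.689]
   [-0.397  0.683  0.669  2.233  4.214  0.53   2.058]
40 122 1 19
   [ 0.723  0.879 -1.103  2.232  1.956  0.734  1.425]
   [ 0.42
[... 713 characters left out ...]
.25   2.618]
60 122 1 21
   [ 0.682  0.755 -0.981  2.248  1.966  0.589  1.365]
   [ 0.485  0.624 -0.634  2.248  2.205  0.356  1.077]
   [ 0.353  0.579 -0.431  2.249  2.475  0.264  0.784]
   [-0.066  0.55   0.17   2.249  3.799  0.262 -0.596]
   [-0.355  0.614  0.597  2.248  4.22   0.458 -1.062]
60 104.5 0 14
   [ 0.786  0.918 -1.228  2.291  1.934  0.839 -1.702]
   [ 0.539  0.659 -0.716  2.291  2.228  0.434 -2.077]
   [-0.028  0.557  0.124  2.292  3.634  0.295  2.722]
60 104.5 1 20
   [ 0.71   0.795 -1.032  2.291  2.011  0.656  1.326]
   [ 0.521  0.65  -0.685  2.292  2.257  0.417  1.032]
   [ 0.378  0.596 -0.462  2.292  2.533  0.317  0.732]
   [ 0.128  0.556 -0.098  2.292  3.223  0.26   0.01 ]
```

```bash
cat > sim.py <<'E'
from kin import *
import kin
np.set_printoptions(precision=3,suppress=True)
c=calib(); k=c[2]
def jac(q):
    J=np.zeros((6,7)); p0,r0=fk(q,k)
    for i in range(7):
        d=np.array(q,float); d[i]+=1e-5; p,r=fk(d,k); J[:3,i]=(p-p0)/1e-5; J[3:,i]=(r*r0.inv()).as_rotvec()/1e-5*300
    return J
def go(q,p,r,it=60,lam=5):
    q=np.array(q,float)
    for _ in range(it):
        a,b=fk(q,k); e=np.r_[p-a,(r*b.inv()).as_rotvec()*300]
        if np.linalg.norm(e)<.2: break
        e*=min(1,30/np.linalg.norm(e)); J=jac(q); act=np.ones(7,bool)
        for _ in range(3):
            Ja=J*act; dq=Ja.T@np.linalg.solve(Ja@Ja.T+lam**2*np.eye(6),e); n=q+dq
            bad=(n<LIM[:,0])|(n>LIM[:,1])
            if not (bad&act).any(): break
            act&=~bad
        q=np.clip(q+dq*act,LIM[:,0],LIM[:,1])
    return q,np.linalg.norm(e)
def rows(q,p,r,X,W):
    for x,w in zip(X,W):
        p=p+r.apply(np.array(x)*100); r=r*R.from_rotvec(np.array(w)*np.pi); q,e=go(q,p,r)
    return q,p,r,e
E
cat > s1.py <<'E'
from sim import *
q4=np.array(D[3][0]); p,r=fk(q4,k)
X=[[.057,a,b] for a,b in zip([.059,.053,.047,.041,.035,.028,.021,.014],[.081,.085,.088,.091,.094,.096,.098,.099])]
print("validate",rows(q4,p,r,X,[[-.0223,0,0]]*8)[0],"actual",np.array(D[4][0]))
q1=np.array(D[1][0]);print("v2",go(q1,*fk(D[2][0],k))[0],D[2][0])
# joint-space detour to goals
qc=readout.read_state()["qpos"]; 
for z in (60,80):
  t,Rb=board_tool(BP,122,0,12.8+z); Rt=ledge_tool_R(Rb)
  for q5 in (1.9,2.1,2.3,2.6):
    f=lambda q:(lambda a:np.r_[(a[0]-t),(a[1].inv()*Rt).as_rotvec()*300,(q[4]-q5)*100])(fk(q,k))
    s=least_squares(f,[.6,.75,-.9,2.2,2.,.55,-1.8],bounds=(LIM[:,0],LIM[:,1])); g=s.x
    q=qc.copy(); E=[]
    for u in np.linspace(0,1,17)[1:]:
        q,e=go(q,*fk(qc+(g-qc)*u,k)); E.append(e)
    print(z,q5,s.cost.round(2),"goal",g,"sim end",q,"maxerr",max(E))
E
python3 s1.py
```

```text
validate [ 0.554  0.665 -0.764  2.251  2.091  0.442 -1.946] actual [ 0.327  0.53  -0.397  2.138  1.13   0.237 -1.03 ]
v2 [ 1.051  0.694 -0.78   1.73   0.584  0.958  1.903] [1.05372045, 0.6958538, -0.78528479, 1.73031788, 0.58773811, 0.95952111, 1.89994313]
60 1.9 0.0 goal [ 0.761  0.86  -1.164  2.248  1.9    0.752 -1.677] sim end [ 0.53   0.645 -0.708  2.248  2.136  0.397 -1.987] maxerr 0.19170274703668128
60 2.1 0.0 goal [ 0.557  0.66  -0.753  2.248  2.1    0.425 -1.945] sim end [ 0.529  0.644 -0.705  2.248  2.138  0.396 -1.99 ] maxerr 0.1669309993527468
60 2.3 0.0 goal [ 0.432  0.603 -0.55   2.249  2.3    0.314 -2.17 ] sim end [ 0.522  0.641 -0.694  2.248  2.148  0.389 -2.001] maxerr 0.007672037559521961
60 2.6 0.0 goal [ 0.307  0.569 -0.363  2.249  2.6    0.241 -2.489] sim end [ 0.515  0.637 -0.682  2.248  2.159  0.382 -2.013] maxerr 0.006102101749542168
80 1.9 0.0 goal [ 0.722  0.725 -1.035  2.261  1.9    0.591 -1.726] sim end [ 0.54   0.593 -0.705  2.261  2.089  0.359 -1.954] maxerr 0.18612450664887395
80 2.1 0.0 goal [ 0.532  0.589 -0.692  2.261  2.1    0.352 -1.967] sim end [ 0.539  0.592 -0.703  2.261  2.091  0.358 -1.956] maxerr 0.1868552590657549
80 2.3 0.0 goal [ 0.417  0.546 -0.514  2.262  2.3    0.262 -2.183] sim end [ 0.53   0.588 -0.69   2.261  2.102  0.35  -1.969] maxerr 0.007465964525383568
80 2.6 4.5 goal [ 0.322  0.527 -0.375  2.273  2.595  0.23  -2.489] sim end [ 0.533  0.594 -0.695  2.272  2.149  0.366 -2.015] maxerr 0.006122295889330576
```

The simulated inverse kinematics match the arm. The last move was held back by joint speed limits on 5 and 7, not by reach. I'll continue slowly along the same branch.

```bash
python3 -m jog '{"claw":[0,0,0,0,0,0,0,0,0,0,0,0],"xyz":[[0.021,0.013,0.012],[0.021,0.013,0.012],[0.021,0.013,0.012],[0.021,0.013,0.012],[0.021,0.013,0.012],[0.021,0.013,0.012],[0.021,0.013,0.012],[0.021,0.013,0.012],[0.021,0.013,0.012],[0.021,0.013,0.012],[0,0,0],[0,0,0]],"twist":[[-0.005,0.0012,0],[-0.005,0.0012,0],[-0.005,0.0012,0],[-0.005,0.0012,0],[-0.005,0.0012,0],[-0.005,0.0012,0],[-0.005,0.0012,0],[-0.005,0.0012,0],[-0.005,0.0012,0],[-0.005,0.0012,0],[0,0,0],[0,0,0]]}'
python3 - <<'E'
from h import *
p,r,s=state();print(s['qpos'],s['width'])
t,Rb=board_tool(BP,122,0,73)
plan(t,Rt=ledge_tool_R(Rb),n=1)
E
```

```text
clock: 11.32
eef_pos: [601.0, -35.4, 160.2]
tool_rot: [2.589, 0.001, 1.607]
force: [0.6, -0.5, -3.8]
width: 8.9
gripper_force: 59.2
[ 0.51730811  0.62430443 -0.70132904  2.23790925  2.05107841  0.39903365
 -1.91267462] 8.88327036965799
clock 11.325 rotdeg/row 0.33 mm/row 4.626889213846138 dp [ 2.3  1.6 -3.7]
 twist [-0.0018, 0.0, 0.0005]
 xyz [[0.0154, 0.0005, 0.0436]]
```

```bash
python3 -m jog '{"claw":[0,0,0,0,0,0,0],"xyz":[[0.003,0,0.08],[0.003,0,0.09],[0.003,0,0.09],[0.003,0,0.09],[0.003,0,0.09],[0,0,0],[0,0,0]],"twist":[[-0.0004,0,0],[-0.0004,0,0],[-0.0004,0,0],[-0.0004,0,0],[0,0,0.0005],[0,0,0],[0,0,0]]}'
python3 - <<'E'
from h import *
import cv2
p,r,s=state();print(s['qpos'],s['width'])
t,Rb=board_tool(BP,122,0,12.8+20); print("board coords TCP",Rb.T@(p-bpose(BP)[1]))
plan(t,Rt=ledge_tool_R(Rb),n=1)
M=np.zeros((600,800,3),np.uint8)
t=cam("top")[4]; s=cam("scene")[4]
cv2.imwrite("pics/pre2_t.png",t[:,:,::-1]);cv2.imwrite("pics/pre2_s.png",s[:,:,::-1])
a=cv2.resize(t[128:178,295:375,::-1],None,fx=5,fy=5,interpolation=2); M[:a.shape[0],:a.shape[1]]=a
a=cv2.resize(s[205:275,294:374,::-1],None,fx=4.9,fy=4.9,interpolation=2); M[:a.shape[0],405:405+a.shape[1]]=a
cv2.imwrite("pics/pre2.png",M[:360])
E
```

```text
clock: 12.2
eef_pos: [623.9, -32.7, 122.8]
tool_rot: [2.583, -0.0, 1.606]
force: [0.5, 0.4, -2.5]
width: 9.4
gripper_force: 59.1
[ 0.51281544  0.73981921 -0.72699998  2.20701846  2.13873662  0.48811835
 -1.9632941 ] 9.355432032858552
board coords TCP [121.63970171   0.34328896  33.36289463]
clock 12.2 rotdeg/row 0.04 mm/row 0.7513404922676679 dp [ 0.6 -0.3 -0.3]
 twist [-0.0001, -0.0002, 0.0001]
 xyz [-0.0034, 0.0036, 0.0056]
```

View pics/pre2.png

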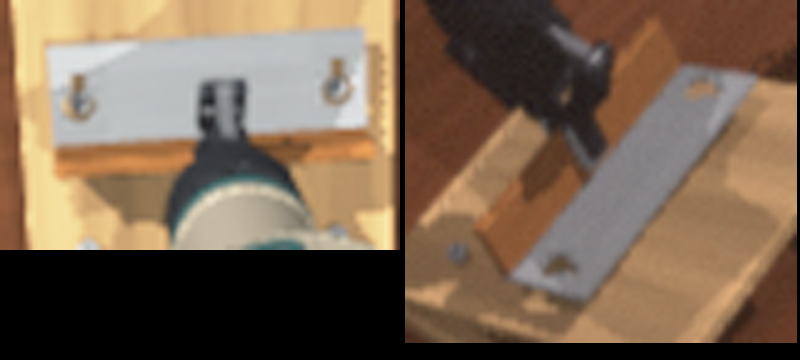

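```bash
cat > rel.py <<'E'
from h import *
np.set_printoptions(precision=2,suppress=True)
bt=[537.05,-34.14,.03]; bs=[540.29,-39.15,.04]
exec(open("m.py").read().split("for nm,P")[0].split("a=tp(398")[0].replace("from h import *",""))
a=tp(295,128,5); b=tp(294,205,4.9,405,0); Z=33.36-12.8
T=[("top",(35,95,4),a(47,45)),("top",(35,-95,4),a(363,30)),("top",(-35,95,44),a(58,175)),("top",(-35,-95,44),a(376,156))]
S=[("scene",(35,95,4),b(757,77)),("scene",(35,-95,4),b(587,301)),("scene",(-35,-95,0),b(512,277)),("scene",(-25,95,44),b(658,18)),("scene",(-25,-95,44),b(478,235))]
for c,pts in (("top",T),("scene",S)):
    bp,r=fit([q for q in Bp if q[0]==c and q[1][2]>0],bpose,[538,-36,.035]); print(c,"board from screws",bp,np.abs(r).max())
    Rb,t0=bpose(bp)
    f=lambda p:(Rb@R.from_euler('z',p[2]).as_matrix(), Rb@np.array([p[0],p[1],Z])+t0)
    x,r=fit(pts,f,[152,0,0]); print("  ledge rel board",x,"deg",np.degrees(x[2]),r.round(1).tolist())
    Rl,tl=f(x); 
    for y in (78,-78): print("  pred hole px",proj(c,np.array([-2,y,4])@Rl.T+tl), "pred screw", proj(c,Rb@np.array([150,y,10.5])+t0))
print("obs hole L,R", a(79,99),a(337,88),"screw",a(82,103),a(340,84))
E
python3 rel.py
```

```text
top board from screws [536.62 -34.21   0.03] 0.14483216290102519
  ledge rel board [155.75   1.18   0.  ] deg 0.06826858754122532 [[-0.0, -0.1], [0.6, -0.8], [-0.7, 0.4], [0.1, 0.5]]
  pred hole px [[310.37 148.3 ]] pred screw [[310.73 148.29]]
  pred hole px [[362.21 145.31]] pred screw [[361.98 145.39]]
scene board from screws [540.05 -38.52   0.03] 0.3626798973481016
  ledge rel board [154.01   2.09   0.02] deg 1.146712035881598 [[-0.1, -0.2], [-0.2, -0.4], [-1.4, 0.9], [0.3, 0.4], [1.3, -0.4]]
  pred hole px [[353.18 222.54]] pred screw [[354.44 226.26]]
  pred hole px [[324.66 258.9 ]] pred screw [[325.42 262.47]]
obs hole L,R (310.4, 147.4) (362.0, 145.2) screw (311.0, 148.2) (362.6, 144.4)
```

In the top tile both screw heads show through the keyholes: holes at about (79,99) and (337,88), heads at (82,103) and (340,84). The ledge sits 1–2 mm too far left and about 2–3 mm too high. I'll refine this with sub-pixel edges from the saved pictures.

```bash
cat > rel2.py <<'E'
import sys
from h import *
import cv2
np.set_printoptions(precision=2,suppress=True)
sat=lambda f:cv2.cvtColor(cv2.imread(f),cv2.COLOR_BGR2HSV)[:,:,1].astype(float)
s0=sat("pics/top0.png")
def blob(u,v):
    w=s0[v-6:v+7,u-6:u+7]; bg=np.median(w); m=np.clip(bg*.8-w,0,None); yy,xx=np.mgrid[v-6:v+7,u-6:u+7]
    return np.array([(m*xx).sum(),(m*yy).sum()])/m.sum()
px=[(150,78,(311,148)),(150,-78,(362,145)),(55,78,(312,178)),(55,-78,(362,175))]
B=[("top",(x,y,9.5),blob(*c)) for x,y,c in px]
bp,r=fit(B,bpose,[538,-36,.035]); print("board",bp,[b[2].round(2).tolist() for b in B],r.round(2).tolist())
Rb,t0=bpose(bp); s=sat(sys.argv[1]); Z=float(sys.argv[2])
def cross(prof,i0):  # first half-level crossing of profile
    hi,lo=prof[:3].mean(),prof[-3:].mean(); t=(hi+lo)/2; k=np.where((prof[:-1]-t)*(prof[1:]-t)<=0)[0]
    k=k[0]; return i0+k+(prof[k]-t)/(prof[k]-prof[k+1])
def resid(p):
    Rl=Rb@R.from_euler('z',p[2]).as_matrix(); tl=Rb@np.array([p[0],p[1],Z])+t0; P=lambda l:proj("top",np.array(l)@Rl.T+tl)[0]
    a,b=P([35,95,4]),P([35,-95,4]); c,d=P([-15,95,4]),P([-15,-95,4]); o=[]
    for u,v in top: o.append(v-(a[1]+(b[1]-a[1])*(u-a[0])/(b[0]-a[0])))
    for u,v in lef: o.append(3*(u-(a[0]+(c[0]-a[0])*(v-a[1])/(c[1]-a[1]))))
    for u,v in rig: o.append(3*(u-(b[0]+(d[0]-b[0])*(v-b[1])/(d[1]-b[1]))))
    return np.array(o)
a,b=[proj("top",Rb@np.array([154+35,y,Z+4])+t0)[0] for y in (95,-95)]
top=[];lef=[];rig=[]
for u in range(int(a[0])+4,int(b[0])-3):
    v=int(round(a[1]+(b[1]-a[1])*(u-a[0])/(b[0]-a[0]))); top.append((u,cross(s[v-5:v+5,u],v-5)))
for dv in range(4,14):
    v=int(a[1])+dv; u=int(a[0]+dv*.1); lef.append((cross(s[v,u-5:u+6],u-5),v))
    v=int(b[1])+dv; u=int(b[0]+dv*.1); rig.append((cross(s[v,u-5:u+6][::-1],0),v)); rig[-1]=(u+5-rig[-1][0],v)
so=least_squares(resid,[152,0,0],loss='soft_l1',f_scale=.2); print("ledge rel board x,y",so.x[:2],"deg",np.degrees(so.x[2]))
r=so.fun; n=len(top); print("rms",np.median(abs(r[:n])),lef and r[n:n+10].round(2)/3,r[n+10:].round(2)/3)
E
python3 rel2.py pics/pre2_t.png 20.56
```

```text
board [537.27 -33.82   0.03] [[310.56, 148.05], [361.73, 145.05], [312.13, 177.71], [362.01, 174.79]] [[-0.03, -0.01], [-0.01, 0.03], [0.08, -0.02], [-0.04, -0.01]]
ledge rel board x,y [154.86   0.64] deg 0.05888335171571288
rms 0.06988336802413642 [-0.08 -0.19 -0.06 -0.04 -0.19 -0.51 -0.32 -0.27 -0.26 -0.44] [0.01 0.11 0.26 0.34 0.31 0.35 0.33 0.36 0.44 0.42]
```

```bash
python3 -m jog '{"claw":[0,0,0,0,0,0],"xyz":[[-0.005,-0.015,0.02],[-0.004,-0.014,0.03],[0,0,0.03],[0,0,0.03],[0,0,0],[0,0,0]],"twist":[[0,0,0],[0,0,0],[0,0,0],[0,0,0],[0,0,0],[0,0,0]]}'
python3 -c "
from h import *
p,r,s=state(); Rb,t=bpose(BP); print(Rb.T@(p-t), Rb.T@np.array(s['force']),s['torque'])"
```

```text
clock: 13.2
eef_pos: [627.4, -33.4, 111.9]
tool_rot: [2.583, -0.0, 1.606]
force: [-0.1, -0.3, -4.2]
width: 8.9
gripper_force: 59.3
[118.78940274  -0.56120046  22.32204962] [-2.31259951 -0.30002705 -3.56044532] [-0.0075084   1.03251294  0.03420278]
```

```bash
python3 -m jog '{"claw":[0,0,0,0],"xyz":[[0,0,0.02],[0,0,0.02],[0,0,0],[0,0,0]],"twist":[[0,0,0],[0,0,0],[0,0,0],[0,0,0]]}'
python3 -c "
from h import *
p,r,s=state(); Rb,t=bpose(BP); print(Rb.T@(p-t), Rb.T@np.array(s['force']),s['torque'])"
```

```text
clock: 13.7
eef_pos: [629.5, -33.5, 108.5]
tool_rot: [2.583, -0.0, 1.606]
force: [-0.1, 0.1, -2.8]
width: 8.9
gripper_force: 59.3
[118.77743204  -0.6499535   18.32458926] [-1.59956283  0.07344209 -2.33893519] [-0.05858568  0.97760548 -0.05056622]
```

```bash
python3 -m jog '{"claw":[0,0,0,0],"xyz":[[0,0,0.015],[0,0,0.015],[0,0,0],[0,0,0]],"twist":[[0,0,0],[0,0,0],[0,0,0],[0,0,0]]}'
python3 -c "
from h import *
p,r,s=state(); Rb,t=bpose(BP); print(Rb.T@(p-t), Rb.T@np.array(s['force']),s['torque'])"
```

```text
clock: 14.2
eef_pos: [631.1, -33.4, 105.9]
tool_rot: [2.583, -0.0, 1.606]
force: [-0.6, -0.9, -3.1]
width: 9.2
gripper_force: 59.3
[118.76409107  -0.60571119  15.3113278 ] [-2.15695909 -0.87806754 -2.34425689] [-0.02489344  0.9998613  -0.03681539]
```

```bash
python3 -m jog '{"claw":[0,0,0,0],"xyz":[[0,0,0.01],[0,0,0.01],[0,0,0],[0,0,0]],"twist":[[0,0,0],[0,0,0],[0,0,0],[0,0,0]]}'
python3 -c "
from h import *
p,r,s=state(); Rb,t=bpose(BP); print(Rb.T@(p-t), Rb.T@np.array(s['force']),s['torque'])"
```

```text
clock: 14.7
eef_pos: [631.7, -33.4, 105.0]
tool_rot: [2.583, 0.0, 1.607]
force: [-6.5, -2.0, 5.4]
width: 9.1
gripper_force: 60.9
[118.80395267  -0.62106357  14.180636  ] [-2.66074788 -1.72659901  8.05990191] [-0.23741422  1.02120934 -0.17834684]
```

Contact came with the plate within about 1.4 mm of its expected depth on the board, so both heads are through the keyholes. I'll ease off slightly and slide it down the board.

```bash
python3 -m jog '{"claw":[0,0,0,0,0,0,0,0],"xyz":[[0,0,-0.012],[0,-0.025,0],[0,-0.025,0],[0,-0.025,0],[0,-0.025,0],[0,-0.025,0],[0,0,0],[0,0,0]],"twist":[[0,0,0],[0,0,0],[0,0,0],[0,0,0],[0,0,0],[0,0,0],[0,0,0],[0,0,0]]}'
python3 -c "
from h import *
p,r,s=state(); Rb,t=bpose(BP); print(Rb.T@(p-t), Rb.T@np.array(s['force']),s['torque'])"
```

```text
clock: 15.7
eef_pos: [621.0, -33.8, 98.7]
tool_rot: [2.583, -0.0, 1.606]
force: [-0.1, -0.0, -2.7]
width: 9.1
gripper_force: 59.3
[106.44113767  -0.66466135  14.51578519] [-1.48267511 -0.02470384 -2.2721524 ] [-0.09312663  0.98518268 -0.05414582]
```

```bash
python3 -m jog '{"claw":[0,0,0,0],"xyz":[[0,-0.015,0],[0,-0.015,0],[0,0,0],[0,0,0]],"twist":[[0,0,0],[0,0,0],[0,0,0],[0,0,0]]}'
python3 -c "
from h import *
p,r,s=state(); Rb,t=bpose(BP); print(Rb.T@(p-t), Rb.T@np.array(s['force']),s['torque'])"
```

```text
clock: 16.2
eef_pos: [618.4, -33.9, 97.1]
tool_rot: [2.583, -0.0, 1.606]
force: [-0.5, 0.3, -3.5]
width: 9.3
gripper_force: 59.3
[103.32790162  -0.67599083  14.53168348] [-2.21167544  0.32059464 -2.69543129] [-0.0358831   0.97481073  0.01296367]
```

```bash
python3 -m jog '{"claw":[0,0,0,0],"xyz":[[0,-0.01,0],[0,-0.01,0],[0,0,0],[0,0,0]],"twist":[[0,0,0],[0,0,0],[0,0,0],[0,0,0]]}'
python3 -c "
from h import *
p,r,s=state(); Rb,t=bpose(BP); print(Rb.T@(p-t), Rb.T@np.array(s['force']),s['torque'])"
```

```text
clock: 16.7
eef_pos: [617.4, -33.9, 96.5]
tool_rot: [2.582, -0.0, 1.606]
force: [3.0, 0.7, -2.9]
width: 8.7
gripper_force: 59.2
[102.1578952   -0.61348235  14.52351298] [ 1.01192578  0.56951296 -4.03980727] [ 0.11759744  0.34397362 -0.07200972]
```

```bash
python3 -m jog '{"claw":[0,0,0,0],"xyz":[[0,-0.01,0],[0,0,0],[0,0,0],[0,0,0]],"twist":[[0,0,0],[0,0,0],[0,0,0],[0,0,0]]}'
python3 -c "
from h import *
p,r,s=state(); Rb,t=bpose(BP); print(Rb.T@(p-t), Rb.T@np.array(s['force']),s['torque'])"
```

```text
clock: 17.2
eef_pos: [617.3, -33.9, 96.4]
tool_rot: [2.58, 0.0, 1.606]
force: [5.5, 1.2, -1.4]
width: 9.0
gripper_force: 59.0
[102.0480744   -0.61964412  14.49693034] [ 3.95208826  1.03306941 -4.16786838] [ 0.18869018 -0.06021414 -0.02419398]
```

```bash
python3 -m jog '{"claw":[0,0,0,0,0],"xyz":[[0,-0.01,0],[0,-0.01,0],[0,-0.01,0],[0,0,0],[0,0,0]],"twist":[[0,0,0],[0,0,0],[0,0,0],[0,0,0],[0,0,0]]}'
python3 - <<'E'
from h import *
import cv2
p,r,s=state(); Rb,t=bpose(BP); print(Rb.T@(p-t), Rb.T@np.array(s['force']),s['torque'])
t=cam("top")[4]; s=cam("scene")[4]
cv2.imwrite("pics/lock_t.png",t[:,:,::-1])
M=np.zeros((350,800,3),np.uint8)
a=cv2.resize(t[128:188,295:375,::-1],None,fx=5,fy=5,interpolation=2); M[:a.shape[0],:a.shape[1]]=a
a=cv2.resize(s[212:282,290:370,::-1],None,fx=4.9,fy=4.9,interpolation=2); M[:a.shape[0],405:405+a.shape[1]]=a
cv2.imwrite("pics/lock.png",M)
E
```

```text
clock: 17.82
eef_pos: [617.3, -33.9, 96.1]
tool_rot: [2.576, 0.001, 1.606]
force: [10.4, 1.6, -2.1]
width: 9.0
gripper_force: 58.8
[101.84924686  -0.63012901  14.3284449 ] [ 7.80097403  1.27664266 -7.3003919 ] [ 0.38803115 -0.9633886   0.00470467]
```

View pics/lock.png

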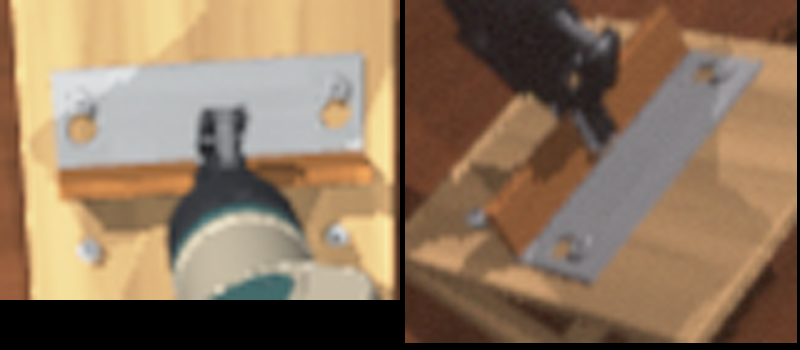

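Both screw heads now sit over the slots above the empty wide holes: heads at (82,98) and (340,83), holes at (82,130) and (335,115). The ledge is locked, so I'll release it and back out.

```bash
python3 -m jog '{"claw":[0,0.4,0.4,0.4,0.4,0.4,0.4,0.4,0.4,0.4,0.4],"xyz":[[0,0.02,0],[0,0,0],[0,0,0],[0,0,0],[0,0,-0.05],[0,0,-0.15],[0,0,-0.25],[0,0,-0.25],[0,0,-0.25],[0,0,-0.2],[0,0,0]],"twist":[[0,0,0],[0,0,0],[0,0,0],[0,0,0],[0,0,0],[0,0,0],[0,0,0],[0,0,0],[0,0,0],[0,0,0],[0,0,0]]}'
cat > s2.py <<'E'
from sim import *
p,r,s=state(); print(s['qpos'],s['width'])
Rb,tb=bpose(BP)
# phone: grip at phone x=+15 ; tool yaw so that tool y = +-phone y
ph=[430.6,322.3,.32]; g=np.array([ph[0]+15*np.cos(ph[2]),ph[1]+15*np.sin(ph[2])]); print("grip",g)
# targets on board: grip at ledge x=44+15 -> board 134.5+59
for flip in (0,1):
    ang=ph[2]+(np.pi/2 if flip==0 else -np.pi/2); Rg=R.from_euler('xyz',[np.pi,0,ang+np.pi/2])
    q=s['qpos']; N=40; P0=p; tgt=np.r_[g,120]; rv=(r.inv()*Rg).as_rotvec()
    for u in np.linspace(0,1,N+1)[1:]: q,e=go(q,P0+(tgt-P0)*u,r*R.from_rotvec(rv*u))
    print("flip",flip,"rot deg",np.degrees(np.linalg.norm(rv)),"rv",rv/np.pi,"above",q,e)
    q,e=go(q,np.r_[g,-5],Rg); print("  at phone",q,e)
    q,e=go(q,np.r_[g,200],Rg)
    Rp=R.from_matrix(np.c_[Rb[:,0],-Rb[:,1],-Rb[:,2]]) if abs(np.cos(ang+np.pi/2-BP[2])-1)<.5 else R.from_matrix(np.c_[-Rb[:,0],Rb[:,1],-Rb[:,2]])
    A=Rb@np.array([193.5,0,60])+tb; rv=(Rg.inv()*Rp).as_rotvec(); B0=np.r_[g,200]
    for u in np.linspace(0,1,N+1)[1:]: q,e=go(q,B0+(A-B0)*u,Rg*R.from_rotvec(rv*u))
    print("  above ledge",q,e,np.degrees(np.linalg.norm(rv))); q,e=go(q,Rb@np.array([193.5,0,0])+tb,Rp); print("  on ledge",q,e)
E
python3 s2.py
```

```text
clock: 19.3
eef_pos: [553.8, -36.3, 194.4]
tool_rot: [2.581, 0.002, 1.607]
force: [1.1, 0.4, -0.1]
width: 33.8
gripper_force: 0.0
[ 0.576  0.507 -0.745  2.331  2.044  0.361 -1.942] 33.809970175278
grip [444.839 327.018]
flip 0 rot deg 109.57960040005199 rv [ 0.123  0.165 -0.573] above [-0.053  0.918 -1.102  1.886  0.99   1.013  0.285] 5.670639531687796e-05
  at phone [-0.134  1.08  -0.931  1.932  1.225  0.851  0.123] 0.03849569850054269
  above ledge [ 0.648  0.757 -0.979  2.06   1.686  0.557  0.1  ] 0.15708573238845003 35.828329348264084
  on ledge [ 0.594  0.877 -0.933  2.009  1.828  0.592  0.017] 0.007231284298320209
flip 1 rot deg 79.52201770059179 rv [ 0.153 -0.114  0.398] above [-0.197  0.77  -0.783  1.886  0.747  0.807 -2.637] 0.09091236062577877
  at phone [-0.31   0.938 -0.591  1.931  0.955  0.583 -2.806] 0.047132989892460626
  above ledge [ 0.397  0.602 -0.533  2.028  1.445  0.235 -2.882] 8.646204185981137 35.828329348264084
  on ledge [ 0.348  0.714 -0.484  1.945  1.472  0.235 -2.882] 18.1226706527282
```

```bash
python3 -c "
from h import *
plan([444.8,327,150],yaw=.32+np.pi,n=22,q=3)"
```

```text
clock 19.3 rotdeg/row 4.98 mm/row 17.359383828011467 dp [-109.   363.3  -44.4]
 twist [0.006, 0.008, -0.026]
 xyz [[0.167, -0.048, -0.006], [0.17, -0.034, -0.002], [0.172, -0.02, 0.003], [0.173, -0.006, 0.007], [0.173, 0.009, 0.011], [0.171, 0.023, 0.015], [0.169, 0.037, 0.018], [0.164, 0.051, 0.022], [0.159, 0.065, 0.024], [0.153, 0.078, 0.027], [0.145, 0.091, 0.029], [0.136, 0.103, 0.031], [0.127, 0.114, 0.032], [0.116, 0.125, 0.032], [0.105, 0.134, 0.033], [0.093, 0.143, 0.033], [0.08, 0.151, 0.032], [0.067, 0.157, 0.031], [0.053, 0.163, 0.03], [0.039, 0.167, 0.028], [0.024, 0.17, 0.026], [0.01, 0.172, 0.023]]
```

```bash
python3 -m jog '{"claw":[1,1,1,1,1,1,1,1,1,1,1],"xyz":[[0.167,-0.048,-0.006],[0.17,-0.034,-0.002],[0.172,-0.02,0.003],[0.173,-0.006,0.007],[0.173,0.009,0.011],[0.171,0.023,0.015],[0.169,0.037,0.018],[0.164,0.051,0.022],[0.159,0.065,0.024],[0.153,0.078,0.027],[0.145,0.091,0.029]],"twist":[[0.006,0.0075,-0.026],[0.006,0.0075,-0.026],[0.006,0.0075,-0.026],[0.006,0.0075,-0.026],[0.006,0.0075,-0.026],[0.006,0.0075,-0.026],[0.006,0.0075,-0.026],[0.006,0.0075,-0.026],[0.006,0.0075,-0.026],[0.006,0.0075,-0.026],[0.006,0.0075,-0.026]]}'
python3 -m jog '{"claw":[1,1,1,1,1,1,1,1,1,1,1,1],"xyz":[[0.136,0.103,0.031],[0.127,0.114,0.032],[0.116,0.125,0.032],[0.105,0.134,0.033],[0.093,0.143,0.033],[0.08,0.151,0.032],[0.067,0.157,0.031],[0.053,0.163,0.03],[0.039,0.167,0.028],[0.024,0.17,0.026],[0.01,0.172,0.023],[0,0,0]],"twist":[[0.006,0.0075,-0.026],[0.006,0.0075,-0.026],[0.006,0.0075,-0.026],[0.006,0.0075,-0.026],[0.006,0.0075,-0.026],[0.006,0.0075,-0.026],[0.006,0.0075,-0.026],[0.006,0.0075,-0.026],[0.006,0.0075,-0.026],[0.006,0.0075,-0.026],[0.006,0.0075,-0.026],[0,0,0]]}'
python3 -m jog '{"claw":[1],"xyz":[[0,0,0]],"twist":[[0,0,0]]}'
python3 - <<'E'
from h import *
import cv2
p,r,s=state(); print(s['qpos'])
plan([444.8,327,60],yaw=.32+np.pi,n=5,q=4)
cv2.imwrite("pics/ph_t.png",cam("top")[4][:,:,::-1]); 
E
python3 rel2.py pics/ph_t.png 0
```

```text
clock: 20.68
eef_pos: [499.0, 145.6, 170.1]
tool_rot: [2.875, 0.132, 2.536]
force: [-0.1, 0.3, 0.5]
width: 85.5
gripper_force: 0.0
clock: 22.18
eef_pos: [444.5, 328.6, 146.8]
tool_rot: [-3.131, -0.022, -2.826]
force: [-0.2, -0.4, 0.2]
width: 85.8
gripper_force: 0.0
clock: 22.3
eef_pos: [445.3, 326.0, 146.9]
tool_rot: [-3.129, -0.021, -2.829]
force: [0.7, -0.0, -0.8]
width: 85.6
gripper_force: 0.0
[-0.04077317  0.87475754 -1.12321955  1.83634985  0.89823852  1.0793826
  0.35672251]
clock 22.3 rotdeg/row 0.29 mm/row 17.38503670681247 dp [ -0.5   1.  -86.9]
 twist [-0.0008, -0.0013, -0.0004]
 xyz [[-0.0032, 0.0044, 0.1738], [-0.0025, 0.004, 0.1738], [-0.0018, 0.0035, 0.1738], [-0.0011, 0.0031, 0.1738], [-0.0003, 0.0026, 0.1738]]
board [537.27 -33.82   0.03] [[310.56, 148.05], [361.73, 145.05], [312.13, 177.71], [362.01, 174.79]] [[-0.03, -0.01], [-0.01, 0.03], [0.08, -0.02], [-0.04, -0.01]]rel2.py:16: RuntimeWarning: invalid value encountered in scalar divide
  k=k[0]; return i0+k+(prof[k]-t)/(prof[k]-prof[k+1])
Traceback (most recent call last):
  File "rel2.py", line 31, in <module>
    so=least_squares(resid,[152,0,0],loss='soft_l1',f_scale=.2); print("ledge rel board x,y",so.x[:2],"deg",np.degrees(so.x[2]))
ValueError: Residuals are not finite in the initial point.
```

```bash
python3 -m jog '{"claw":[1,1,1,1,1,1,1],"xyz":[[-0.003,0.004,0.174],[-0.002,0.004,0.174],[-0.002,0.004,0.174],[-0.001,0.003,0.174],[0,0.003,0.174],[0,0,0],[0,0,0]],"twist":[[-0.0008,-0.0013,-0.0004],[-0.0008,-0.0013,-0.0004],[-0.0008,-0.0013,-0.0004],[-0.0008,-0.0013,-0.0004],[-0.0008,-0.0013,-0.0004],[0,0,0],[0,0,0]]}'
python3 - <<'E'
from h import *
import cv2
plan([444.8,327,-6],yaw=.32+np.pi,n=4,q=4)
t=cam("top")[4]; s=cam("scene")[4]
M=np.zeros((420,800,3),np.uint8)
a=cv2.resize(t[195:265,200:270,::-1],None,fx=5,fy=5,interpolation=2); M[:a.shape[0],:a.shape[1]]=a
a=cv2.resize(s[130:200,300:380,::-1],None,fx=5,fy=5,interpolation=2); M[:a.shape[0],360:360+a.shape[1]]=a
cv2.imwrite("pics/phg.png",M)
E
```

```text
clock: 23.28
eef_pos: [444.8, 328.7, 60.7]
tool_rot: [3.14, 0.001, -2.821]
force: [0.3, -0.0, -0.2]
width: 85.4
gripper_force: 0.0
clock 23.275 rotdeg/row 0.03 mm/row 16.692695808101956 dp [  0.   -1.7 -66.7]
 twist [0.0001, 0.0, 0.0001]
 xyz [0.0013, -0.0043, 0.1669]
```

View pics/phg.png

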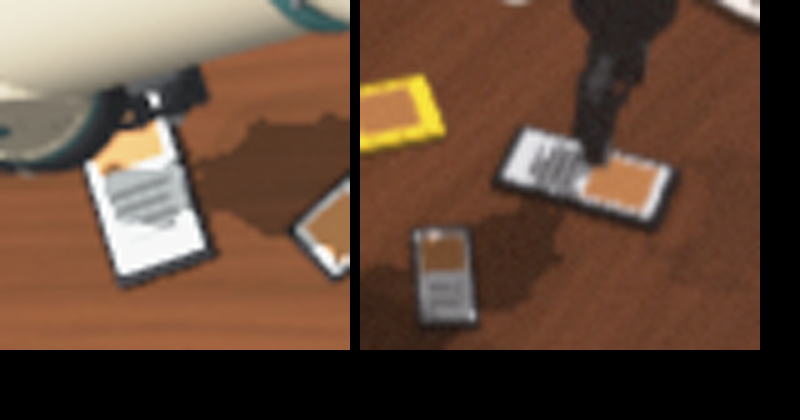

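The gripper stands over the larger black phone, closing across its width; in the scene tile it is near (595,150). I'll go down, check the force, and then grip.

```bash
python3 -m jog '{"claw":[1,1,1,1,1,1],"xyz":[[0.001,-0.004,0.166],[0.001,-0.004,0.166],[0.001,-0.004,0.166],[0,0,0.08],[0,0,0],[0,0,0]],"twist":[[0,0,0],[0,0,0],[0,0,0],[0,0,0],[0,0,0],[0,0,0]]}'
python3 -c "
from h import *
plan([444.8,327,-6],yaw=.32+np.pi,n=2)"
```

```text
clock: 24.12
eef_pos: [444.8, 327.4, 3.0]
tool_rot: [3.14, 0.001, -2.821]
force: [-1.0, 0.5, 0.3]
width: 85.2
gripper_force: 0.0
clock 24.125 rotdeg/row 0.06 mm/row 4.495847746612409 dp [-0.  -0.4 -9. ]
 twist [0.0002, 0.0001, 0.0002]
 xyz [0.0009, -0.0021, 0.0449]
```

```bash
python3 -m jog '{"claw":[1,1,1,0.7,0.7,0.7],"xyz":[[0,-0.003,0.045],[0,0,0.045],[0,0,0],[0,0,0],[0,0,0],[0,0,0]],"twist":[[0,0,0],[0,0,0],[0,0,0],[0,0,0],[0,0,0],[0,0,0]]}'
python3 -c "
from h import *
p,r,s=state(); print(p,s['width'],s['gripper_force'],s['force'])"
```

```text
clock: 24.88
eef_pos: [444.9, 327.3, -5.6]
tool_rot: [3.14, 0.001, -2.821]
force: [-1.1, -1.1, 5.0]
width: 63.0
gripper_force: 68.7
[444.86615973 327.31234014  -5.56246593] 62.996677962226386 68.66706033746595 [-1.12624361 -1.11830699  5.03306715]
```

```bash
python3 -m jog '{"claw":[0.5,0.5,0.5,0.5,0.5,0.5,0.5,0.5],"xyz":[[0,0,0],[0,0,-0.05],[0,0,-0.2],[0,0,-0.4],[0,0,-0.5],[0,0,-0.5],[0,0,-0.4],[0,0,0]],"twist":[[0,0,0],[0,0,0],[0,0,0],[0,0,0],[0,0,0],[0,0,0],[0,0,0],[0,0,0]]}'
python3 - <<'E'
from sim import *
p,r,s=state(); print(s['qpos'],s['width'],s['gripper_force'],s['force'])
Rb,tb=bpose(BP); Rp=R.from_matrix(np.c_[-Rb[:,0],Rb[:,1],-Rb[:,2]])
# TCP: tool z of phone underside: TCP is 5.6 below underside -> board z = 4 - 5.6 + clearance
A=Rb@np.array([200,0,70])+tb; print(A)
plan(A,Rt=Rp,n=22,q=3)
q=s['qpos']; rv=(r.inv()*Rp).as_rotvec(); m=0
for u in np.linspace(0,1,23)[1:]: q2,e=go(q,p+(A-p)*u,r*R.from_rotvec(rv*u)); m=np.maximum(m,abs(q2-q)/.125); q=q2
print(q,e,"max rate",m)
E
```

```text
clock: 25.88
eef_pos: [445.8, 328.0, 201.7]
tool_rot: [3.139, 0.005, -2.821]
force: [-0.0, 0.2, -1.5]
width: 63.5
gripper_force: 66.3
[-0.005  0.793 -1.171  1.81   0.821  1.115  0.421] 63.51939911903258 66.28626108169556 [-0.004  0.22  -1.512]
[670.934 -31.363 195.347]
clock 25.875 rotdeg/row 1.62 mm/row 19.27666276346498 dp [ 225.1 -359.3   -6.3]
 twist [0.001, -0.008, 0.004]
 xyz [[-0.046, -0.187, 0.003], [-0.048, -0.187, 0.004], [-0.05, -0.186, 0.006], [-0.052, -0.185, 0.008], [-0.054, -0.185, 0.01], [-0.056, -0.184, 0.013], [-0.058, -0.183, 0.015], [-0.06, -0.182, 0.017], [-0.062, -0.181, 0.019], [-0.064, -0.181, 0.021], [-0.066, -0.18, 0.024], [-0.067, -0.179, 0.026], [-0.069, -0.178, 0.028], [-0.07, -0.177, 0.031], [-0.072, -0.176, 0.033], [-0.073, -0.175, 0.036], [-0.074, -0.174, 0.038], [-0.076, -0.173, 0.041], [-0.077, -0.172, 0.043], [-0.078, -0.17, 0.046], [-0.079, -0.169, 0.048], [-0.08, -0.168, 0.051]]
[ 0.623  0.705 -0.922  2.049  1.621  0.498  0.143] 0.0012055824251514607 max rate [0.278 0.106 0.139 0.268 0.489 0.305 0.296]
```

```bash
python3 -m jog '{"claw":[0.5,0.5,0.5,0.5,0.5,0.5,0.5,0.5,0.5,0.5,0.5,0.5],"xyz":[[-0.047,-0.187,0.003],[-0.094,-0.373,0.01],[-0.104,-0.37,0.016],[-0.11,-0.367,0.023],[-0.118,-0.365,0.032],[-0.126,-0.362,0.04],[-0.133,-0.359,0.05],[-0.139,-0.355,0.059],[-0.145,-0.351,0.069],[-0.15,-0.347,0.079],[-0.156,-0.34,0.09],[-0.08,-0.169,0.05]],"twist":[[0.001,-0.008,0.004],[0.002,-0.016,0.008],[0.002,-0.016,0.008],[0.002,-0.016,0.008],[0.002,-0.016,0.008],[0.002,-0.016,0.008],[0.002,-0.016,0.008],[0.002,-0.016,0.008],[0.002,-0.016,0.008],[0.002,-0.016,0.008],[0.002,-0.016,0.008],[0.001,-0.008,0.004]]}'
python3 -m jog '{"claw":[0.5,0.5],"xyz":[[0,0,0],[0,0,0]],"twist":[[0,0,0],[0,0,0]]}'
python3 - <<'E'
from h import *
import cv2
p,r,s=state(); print(s['qpos'],s['width'],s['force'])
Rb,tb=bpose(BP); Rp=R.from_matrix(np.c_[-Rb[:,0],Rb[:,1],-Rb[:,2]])
print(Rb.T@(p-tb)); plan(Rb@np.array([200,0,40])+tb,Rt=Rp,n=5)
cv2.imwrite("pics/pp_t.png",cam("top")[4][:,:,::-1]);cv2.imwrite("pics/pp_s.png",cam("scene")[4][:,:,::-1])
E
```

```text
clock: 27.38
eef_pos: [667.1, -38.1, 188.4]
tool_rot: [3.131, 0.551, -3.112]
force: [-0.4, 0.6, -1.8]
width: 63.1
gripper_force: 66.2
clock: 27.62
eef_pos: [667.7, -32.5, 190.6]
tool_rot: [3.128, 0.553, -3.107]
force: [0.2, -0.4, -1.0]
width: 63.2
gripper_force: 66.3
[ 0.63845435  0.71205908 -0.93807941  2.04142012  1.600167    0.51755179
  0.17938468] 63.208936247640125 [ 0.15821423 -0.40757834 -0.96336498]
[194.72060229  -1.05699125  67.69739505]
clock 27.625 rotdeg/row 0.16 mm/row 5.643172735409386 dp [ 19.1   1.7 -20.7]
 twist [0.0008, -0.0004, -0.0]
 xyz [[-0.0109, 0.0014, 0.0554], [-0.0108, 0.0016, 0.0554], [-0.0107, 0.0017, 0.0554], [-0.0107, 0.0018, 0.0554], [-0.0106, 0.002, 0.0554]]
```

```bash
python3 -m jog '{"claw":[0.5,0.5,0.5,0.5,0.5,0.5,0.5],"xyz":[[-0.005,0.001,0.08],[-0.005,0.001,0.1],[-0.005,0.001,0.1],[-0.005,0.001,0.1],[-0.005,0.001,0.09],[0,0,0],[0,0,0]],"twist":[[0.0008,-0.0004,0],[0.0008,-0.0004,0],[0.0008,-0.0004,0],[0.0008,-0.0004,0],[0.0008,-0.0004,0],[0,0,0],[0,0,0]]}'
python3 - <<'E'
from h import *
import cv2
p,r,s=state(); print(s['width'],s['force'])
Rb,tb=bpose(BP); Rp=R.from_matrix(np.c_[-Rb[:,0],Rb[:,1],-Rb[:,2]])
print(Rb.T@(p-tb)); plan(Rb@np.array([197,-.6,5])+tb,Rt=Rp,n=4)
t=cam("top")[4]; s=cam("scene")[4]
M=np.zeros((460,800,3),np.uint8)
a=cv2.resize(t[105:195,290:380,::-1],None,fx=5,fy=5,interpolation=2); M[:a.shape[0],:a.shape[1]]=a
a=cv2.resize(s[200:290,290:375,::-1],None,fx=4,fy=4,interpolation=2); M[:a.shape[0],455:455+a.shape[1]]=a
cv2.imwrite("pics/pl.png",M)
E
```

```text
clock: 28.6
eef_pos: [695.9, -31.4, 153.1]
tool_rot: [-3.141, 0.562, -3.108]
force: [0.2, 0.0, -2.2]
width: 63.1
gripper_force: 66.2
63.05609851702289 [ 0.18425834  0.01887684 -2.17158246]
[198.74837802  -0.87153878  20.97397159]
clock 28.6 rotdeg/row 0.05 mm/row 4.017915561075541 dp [  7.    0.5 -14.5]
 twist [-0.0001, 0.0002, -0.0001]
 xyz [0.0045, 0.0007, 0.0399]
```

View pics/pl.png

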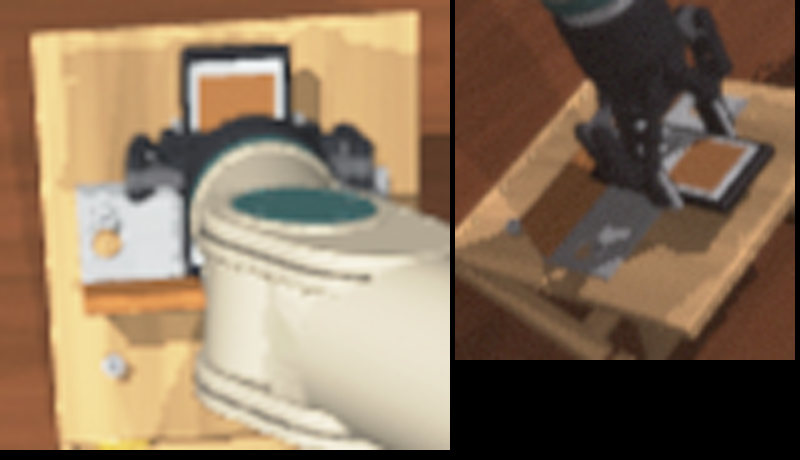

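The phone is held over the ledge with its picture end up the slope, and the ledge is still locked. I'll lower it in small steps until contact.

```bash
python3 -m jog '{"claw":[0.5,0.5,0.5,0.5,0.5,0.5,0.5],"xyz":[[0.004,0.001,0.04],[0.004,0.001,0.04],[0.004,0,0.04],[0.004,0,0.04],[0,0,0.02],[0,0,0],[0,0,0]],"twist":[[0,0,0],[0,0,0],[0,0,0],[0,0,0],[0,0,0],[0,0,0],[0,0,0]]}'
python3 -c "
from h import *
p,r,s=state(); Rb,t=bpose(BP); print(Rb.T@(p-t), Rb.T@np.array(s['force']),s['torque'])"
```

```text
clock: 29.58
eef_pos: [704.1, -31.0, 137.0]
tool_rot: [-3.141, 0.562, -3.108]
force: [0.4, 0.3, -2.2]
width: 63.0
gripper_force: 66.2
[197.24132714  -0.77769113   2.96471745] [-0.8532801   0.3355642  -2.06181543] [-0.03121201  0.73762682 -0.00746944]
```

```bash
python3 -m jog '{"claw":[0.5,0.5,0.5,0.5],"xyz":[[0,0,0.01],[0,0,0.01],[0,0,0],[0,0,0]],"twist":[[0,0,0],[0,0,0],[0,0,0],[0,0,0]]}'
python3 -c "
from h import *
p,r,s=state(); Rb,t=bpose(BP); print(Rb.T@(p-t), Rb.T@np.array(s['force']),s['torque'])"
```

```text
clock: 30.08
eef_pos: [705.2, -31.0, 135.3]
tool_rot: [-3.141, 0.561, -3.108]
force: [-0.3, -0.2, -0.8]
width: 63.3
gripper_force: 66.2
[197.19096316  -0.81183235   0.90771319] [-0.69301892 -0.20145082 -0.5412684 ] [-0.00754878  0.69314816 -0.06490938]
```

```bash
python3 -m jog '{"claw":[0.5,0.5,0.5,0.5,0.5,0.5],"xyz":[[0.01,0,0.005],[0.01,0,0],[0.01,0,0],[0.01,0,0],[0,0,0],[0,0,0]],"twist":[[0,0,0],[0,0,0],[0,0,0],[0,0,0],[0,0,0],[0,0,0]]}'
python3 -c "
from h import *
p,r,s=state(); Rb,t=bpose(BP); print(Rb.T@(p-t), Rb.T@np.array(s['force']),s['torque'])"
```

```text
clock: 30.82
eef_pos: [702.1, -31.1, 132.7]
tool_rot: [-3.141, 0.562, -3.108]
force: [-0.4, 0.4, -1.6]
width: 63.2
gripper_force: 66.3
[193.2388328   -0.79741422   0.39228522] [-1.22800912  0.43536073 -1.16540379] [-0.01117498  0.6429431   0.04904385]
```

```bash
python3 -m jog '{"claw":[0.5,0.5,0.5,0.5],"xyz":[[0.01,0,0],[0.007,0,0],[0,0,0],[0,0,0]],"twist":[[0,0,0],[0,0,0],[0,0,0],[0,0,0]]}'
python3 -c "
from h import *
p,r,s=state(); Rb,t=bpose(BP); print(Rb.T@(p-t), Rb.T@np.array(s['force']),s['torque'])"
```

```text
clock: 31.32
eef_pos: [701.7, -31.0, 132.8]
tool_rot: [-3.141, 0.564, -3.108]
force: [5.1, 1.3, 1.3]
width: 63.3
gripper_force: 66.2
[192.9550563   -0.71071413   0.59311369] [ 5.04277399  1.08897217 -1.60473018] [-0.02041746 -0.4805871   0.15063685]
```

```bash
python3 -m jog '{"claw":[0.5,0.5,0.5,0.5,0.5],"xyz":[[-0.01,0,0],[0,0,0.007],[0,0,0.005],[0,0,0],[0,0,0]],"twist":[[0,0,0],[0,0,0],[0,0,0],[0,0,0],[0,0,0]]}'
python3 -c "
from h import *
p,r,s=state(); Rb,t=bpose(BP); print(Rb.T@(p-t), Rb.T@np.array(s['force']),s['torque'])"
```

```text
clock: 31.95
eef_pos: [702.2, -31.0, 132.0]
tool_rot: [-3.141, 0.562, -3.108]
force: [0.7, -0.6, 6.2]
width: 63.2
gripper_force: 66.9
[192.9157384   -0.68949291  -0.30927191] [ 3.82753102 -0.62919137  4.9266472 ] [-0.01310115 -0.23026755  0.11351827]
```

```bash
python3 -m jog '{"claw":[0.5,0.8,0.85,0.95,0.95,0.95,0.95,0.95],"xyz":[[0,0,-0.003],[0,0,0],[0,0,0],[0,0,0],[0,0,0],[0,0,-0.03],[0,0,-0.05],[0,0,0]],"twist":[[0,0,0],[0,0,0],[0,0,0],[0,0,0],[0,0,0],[0,0,0],[0,0,0],[0,0,0]]}'
python3 -m jog '{"claw":[0.95,0.95,0.95,0.95,0.95,0.95,0.95],"xyz":[[0,0,-0.1],[0,0,-0.2],[0,0,-0.3],[0,0,-0.3],[0,0,-0.3],[0,0,-0.3],[0,0,0]],"twist":[[0,0,0],[0,0,0],[0,0,0],[0,0,0],[0,0,0],[0,0,0],[0,0,0]]}'
python3 - <<'E'
from sim import *
p,r,s=state(); print(s['qpos'],s['width'])
A=np.array([430.,-200,350]); Rt=R.from_euler('xyz',[np.pi,0,s['tool_rot'][2]])
plan(A,Rt=Rt,n=12,q=3)
E
```

```text
clock: 32.95
eef_pos: [697.7, -31.2, 139.0]
tool_rot: [-3.141, 0.562, -3.108]
force: [0.0, 0.1, -0.4]
width: 80.8
gripper_force: 0.0
clock: 33.83
eef_pos: [617.8, -33.7, 267.7]
tool_rot: [-3.139, 0.565, -3.107]
force: [0.9, 0.3, -0.6]
width: 81.6
gripper_force: 0.0
[ 0.747  0.522 -1.032  2.097  1.326  0.485  0.375] 81.5561238990834
clock 33.825 rotdeg/row 2.7 mm/row 22.005209127179526 dp [-187.8 -166.3   82.3]
 twist [-0.0, 0.015, -0.0]
 xyz [[0.099, -0.134, -0.144], [0.106, -0.133, -0.139], [0.113, -0.133, -0.134], [0.119, -0.133, -0.129], [0.125, -0.133, -0.123], [0.13, -0.133, -0.117], [0.136, -0.133, -0.111], [0.141, -0.133, -0.104], [0.145, -0.133, -0.097], [0.15, -0.133, -0.091], [0.154, -0.133, -0.083], [0.158, -0.133, -0.076]]
```

```bash
python3 -m jog '{"claw":[0.95,0.95,0.95,0.95,0.95,0.95,0.95,0.95,0.95,0.95,0.95,0.95],"xyz":[[0.099,-0.134,-0.144],[0.106,-0.133,-0.139],[0.113,-0.133,-0.134],[0.119,-0.133,-0.129],[0.125,-0.133,-0.123],[0.13,-0.133,-0.117],[0.136,-0.133,-0.111],[0.141,-0.133,-0.104],[0.145,-0.133,-0.097],[0.15,-0.133,-0.091],[0.154,-0.133,-0.083],[0,0,0]],"twist":[[0,0.015,0],[0,0.015,0],[0,0.015,0],[0,0.015,0],[0,0.015,0],[0,0.015,0],[0,0.015,0],[0,0.015,0],[0,0.015,0],[0,0.015,0],[0,0.015,0],[0,0,0]]}'
cat > fin.py <<'E'
from h import *
import cv2
np.set_printoptions(precision=2,suppress=True)
im=cam("top")[4]; cv2.imwrite("pics/end_t.png",im[:,:,::-1]); cv2.imwrite("pics/end_s.png",cam("scene")[4][:,:,::-1])
bp=[537.27,-33.82,.031]; Rb,t0=bpose(bp)
print("boxes",[(b["rect"],round(b["score"],2)) for b in optics.boxes_of("top","phone")])
# dark case pixels near the board in the top view
V=im.max(2).astype(int); m=(V<75).astype(np.uint8); m[:105]=0;m[200:]=0;m[:,:315]=0;m[:,360:]=0
n,l,st,c=cv2.connectedComponentsWithStats(m); i=1+np.argmax(st[1:,4]); pts=np.argwhere(l==i)[:,::-1].astype(np.float32)
print("case comp",st[i]); r=cv2.minAreaRect(pts); print("minAreaRect",r); print(cv2.boxPoints(r))
for nm,L in (("expected phone corners",[(134.5+113,32.5),(134.5+113,-32.5),(134.5-25,-32.5),(134.5-25,32.5)]),):
    print(nm,proj("top",np.array([[x,y,13] for x,y in L])@Rb.T+t0))
E
python3 fin.py; sed -i 's/154+35/134.5+35/; s/\[152,0,0\]/[134.5,0,0]/' rel2.py; python3 rel2.py pics/end_t.png 0
```

```text
clock: 35.33
eef_pos: [445.9, -187.1, 340.9]
tool_rot: [-3.141, 0.043, -3.111]
force: [-0.0, -0.1, -0.2]
width: 81.4
gripper_force: 0.0
boxes [([257.6, 220.8, 34.0, 31.9], 0.93), ([225.6, 264.5, 45.5, 46.5], 0.86), ([321.8, 114.2, 25.0, 47.9], 0.68)]
case comp [326 115  21  21  58]
minAreaRect ((340.5000305175781, 120.50001525878906), (27.576213836669922, 14.196918487548828), 41.987213134765625)
[[325.5  116.55]
 [335.   106.  ]
 [355.5  124.45]
 [346.   135.  ]]
expected phone corners [[324.28 115.08]
 [346.33 113.85]
 [347.26 159.13]
 [326.13 160.33]]
board [537.27 -33.82   0.03] [[310.56, 148.05], [361.73, 145.05], [312.13, 177.71], [362.01, 174.79]] [[-0.03, -0.01], [-0.01, 0.03], [0.08, -0.02], [-0.04, -0.01]]
ledge rel board x,y [135.54  -0.62] deg 0.0075199974427098085
rms 0.1992845068352267 [-0.19 -0.25 -0.29 -0.23 -0.1  -0.19 -0.66 -1.04 -1.24 -1.29] [0.22 0.19 0.19 0.19 0.18 0.24 0.45 0.61 0.67 0.61]
```

```bash
python3 - <<'E'
import cv2, numpy as np
V=cv2.imread("pics/end_t.png").max(2).astype(int)
for v in (118,124,130,136,142,148,154): 
    a=V[v,319:331]; b=V[v,341:353]; print(v,a.tolist(),b.tolist())
for u in (329,333,337,341,344): print(u,"top",V[110:120,u].tolist(),"bot",V[154:168,u].tolist())
for n in("top0","end_t"): 
    pass
d=np.abs(cv2.imread("pics/top0.png").astype(int)-cv2.imread("pics/end_t.png")).max(2)
for nm,(x,y,w,h) in {"jar":(222,112,45,50),"tin":(383,103,96,65),"bowl":(175,140,28,45)}.items(): print(nm,np.mean(d[y:y+h,x:x+w]>40).round(3))
E
```

```text
118 [230, 234, 234, 234, 236, 218, 138, 77, 192, 227, 227, 228] [228, 228, 228, 228, 168, 54, 118, 200, 228, 230, 229, 227]
124 [228, 232, 233, 233, 235, 238, 188, 56, 224, 240, 232, 230] [195, 195, 201, 217, 177, 71, 116, 146, 208, 230, 230, 228]
130 [226, 230, 232, 233, 234, 238, 192, 74, 185, 232, 234, 230] [195, 196, 195, 215, 175, 67, 117, 147, 206, 229, 230, 229]
136 [224, 229, 233, 232, 232, 236, 200, 99, 166, 231, 237, 232] [209, 208, 209, 219, 181, 85, 118, 148, 206, 228, 229, 230]
142 [221, 221, 221, 221, 221, 220, 172, 86, 139, 233, 245, 236] [196, 196, 211, 224, 190, 100, 77, 137, 175, 186, 185, 186]
148 [219, 219, 219, 219, 219, 219, 191, 117, 94, 226, 245, 237] [179, 179, 205, 224, 190, 100, 78, 107, 157, 181, 181, 182]
154 [219, 220, 219, 219, 219, 219, 219, 160, 55, 223, 245, 245] [227, 227, 227, 227, 210, 133, 72, 105, 158, 183, 182, 183]
329 top [209, 236, 236, 237, 203, 68, 61, 129, 227, 245] bot [245, 245, 245, 231, 134, 55, 116, 155, 156, 207, 229, 224, 200, 162]
333 top [222, 234, 234, 234, 195, 59, 62, 153, 235, 243] bot [245, 245, 245, 224, 92, 55, 117, 154, 153, 199, 226, 224, 199, 140]
337 top [216, 213, 213, 194, 131, 58, 59, 153, 234, 242] bot [245, 245, 245, 220, 55, 53, 115, 155, 164, 205, 219, 187, 150, 132]
341 top [224, 215, 215, 184, 102, 46, 41, 172, 228, 219] bot [227, 228, 221, 164, 43, 54, 116, 156, 179, 198, 193, 164, 130, 140]
344 top [223, 222, 221, 188, 104, 47, 60, 176, 228, 222] bot [227, 227, 215, 146, 43, 84, 132, 156, 187, 207, 197, 172, 138, 146]
jar 0.0
tin 0.164
bowl 0.0
```

```bash
python3 - <<'E'
import cv2, numpy as np
from cell import optics, order
from h import state
for c in ("top","scene"):
    optics.get_image(c); print(c,[(np.round(b["rect"],1).tolist(),round(b["score"],2)) for b in optics.boxes_of(c,"muffin_tin")][:2])
d=np.abs(cv2.imread("pics/top0.png").astype(int)-cv2.imread("pics/end_t.png")).max(2)[103:168,383:479]>40
print("changed rows/cols in tin area",np.where(d.any(1))[0][[0,-1]],np.where(d.any(0))[0][[0,-1]], d.sum(0)[::8], d.sum(1)[::8])
E
```

```text
top [([382.8, 105.7, 95.8, 58.6], 0.74)]
scene [([234.5, 294.7, 110.0, 105.3], 0.68)]
changed rows/cols in tin area [37 64] [41 95] [ 0  0  0  0  0  0 19 17 16 19 21 20] [ 0  0  0  0  0  7 49 46 54]
```

The tin's box is where it was. Only its lower right part changed, which fits the arm's shadow. The phone stands square against the rail, so I'm handing the job in.

```bash
python3 -c "
from cell import order
print(order.finish_job())"
```

```text
the job is handed in; nothing more can be done
None
```

The ledge is hung and locked on the upper screws, the phone stands screen outwards square against the rail within about 2 mm of the ledge's middle, and the job is handed in with no verdict returned; the picture end was taken as the phone's top.

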